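# Turn over the housing cap and close the bearing

### The job

On the board one bearing housing is still open; its cap lies beside it on the table, upside down, open side up. Turn the cap over and set it on the open housing, cast tab above the housing's tab, so that it fits down over the bearing with the two halves closed flush all round, and let go. Do not let the cap fall or bang on anything, and leave the small cap, the bottle and the two bolts where they are.

Things in the scene. Friction and masses are not known exactly. Their poses are not given: they have to be found in the camera images.
- cap: Cap of a split bearing housing, cast aluminium, about 0.5 kg: a block 110 mm long (its x) and 52 mm high, 50 mm wide along the bore (y). Origin: centre of its flat back (crown); z points from the crown to the open joint face at z = 52 mm. Starts lying on the crown, z up; fitted, z points down. The faces y = +-25 mm are flat, for gripping, with a half-round shaft opening of 17 mm radius at the joint face.
- cap_seat (a point): Point on the cap: middle of its joint face, on the bore axis (cap x 0, y 0, z 52 mm). Inside the cap a half-round bearing seat of 31.5 mm radius, 36 mm wide between two 7 mm end walls.
- cap_tab (a point): Outer end of the cap's one cast tab, which juts 10 mm out of the cap's +x end at the joint face, 24 mm wide, 12 mm high (cap x 65, y 0, z 46 mm). The cap cannot stand on this end.
- cap_foot (a point): Middle of the cap's plain -x end (cap x -55, y 0, z 29 mm): flat, 50 mm by 46 mm (z 6 to 52; the crown's end edges are bevelled 6 mm). The cap stands steadily on this end; its centre of mass is near cap x 0, z 22 mm.
- housing: Plywood board (x +-120, y 80 to -270, 18 mm thick), fixed on the table, with a 25 mm steel shaft in two housings of cast aluminium. Origin: on the table under the middle of the open housing; z up, y along the shaft, x across it towards the housing's tab. A second housing, already closed (it shows the finished job; bolt heads up to z 127 mm), stands at y = -190 mm. Shaft from y = 62 to -268 mm.
- housing_seat (a point): Middle of the open housing's joint face, on the shaft axis (housing x 0, y 0, z 68 mm); the fitted cap's cap_seat coincides with it. The joint face is 110 mm (x) by 50 mm (y). The shaft carries a steel bearing here, 60 mm diameter and 33 mm wide (y +-16.5 mm), which stands 30 mm proud; the cap has 1.5 mm of play on it each way.
- housing_tab (a point): Outer end of the open housing's cast tab, just below the joint face (housing x 65, y 0, z 62 mm). The cap's tab belongs right above it.
- small_cap: Bystander: a smaller cap without tab, 80 x 36 x 38 mm, open side down. Origin under its centre.
- water_bottle: Bystander: clear water bottle, 62 mm diameter, 190 mm tall, upright. Origin under its centre.
- bolt0: Bystander: steel bolt lying on the table, 87 mm long, head 19 mm. Origin on the table near its middle.
- bolt1: Bystander: the other bolt, the same.
Mind the look-alikes: they are no part of the job. Leave any pink, purple or yellow look-alike of the cap alone.

How it is judged (in metres and radians):
At the end, for the whole second after the job is handed in: The cap is the right way over (its z straight down within 3 degrees), cap_seat within 3 mm of housing_seat in housing x and y and within 2 mm in height, the cap's tab above the housing's tab within 7 mm, cap at rest and released (angle between cap's own z axis and vertical above 3.09 rad and x of cap_seat in the frame of housing_seat between -0.003 and 0.003 m and y of cap_seat in the frame of housing_seat between -0.003 and 0.003 m and z of cap_seat in the frame of housing_seat between -0.002 and 0.002 m and x of cap_tab in the frame of housing_seat above 0.058 m and y of cap_tab in the frame of housing_seat between -0.007 and 0.007 m and linear speed of cap below 0.02 m/s); the robot touches nothing.
It fails at once if the cap is banged on the housing or board (more than 250 N) (contact force between cap and housing above 250 N).
It fails at once if the cap is banged on the table (more than 250 N) (contact force between cap and table above 250 N).
It fails at once if the cap is let fall or topples over (moves faster than 0.35 m/s with no finger on it) (contact force between the fingers and cap below 0.2 N and linear speed of cap above 0.35 m/s).
It fails at once if the small cap, the bottle or a bolt is moved by more than 20 mm (distance of any of small_cap, water_bottle, bolt0, bolt1 from where it was at the start of the episode above 0.02 m).
It also fails if it takes over 64 s, if anything falls off the work surface, if the arm or the gripper's body presses on something with over 40 N, if the wrist force passes 120 N, or if a joint passes its speed limit or range.

### The arm

A 6-joint arm with a two-finger parallel gripper is mounted at the origin on the work surface. World frame = base frame: x ahead of the robot, y to its left, z up, the work surface at z = 0. Lengths are in mm, angles in rad, forces in N, time in s.
With the tool pointing down it reaches from about 250 to 850 mm from the base axis. Payload 12.5 kg.
Tool frame: the origin (TCP) lies midway between the tips of the shut fingers; the grasp point (between the pads) lies 19 mm behind it; z points along the fingers, y is the direction in which the jaws open and shut (so a half turn about z gives the same grasp; the last joint's range is limited). The gripper opens to 93 mm and grips with 3 to 60 N. Pads are 15 mm wide; open, the fingers measure 128 mm over their backs; the gripper's body (75 mm by 188 mm) begins 65 mm behind the grasp point.
Start: joints at [-1.379, 0.351, 1.652, -0, 1.139, -0.085], TCP at [150.323, -529.044, 218.633] pointing down, gripper open.
Joint ranges: [-2.75, 2.75], [-0.79, 2.1], [0.01, 2.65], [-1.57, 4.71], [0.07, 3.14], [-2.87, 2.87]. Speed limits (rad/s): [2.22, 2.22, 2.79, 3.14, 3.14, 3.14].

### API

Orientations are given as a rotation vector (axis times angle).
In Python, from plant import env gives the robot as it stands.
- The arm moves only by the shell command python3 -m pendant 'ROWS' [FORCE]. ROWS is JSON, a list of rows, each an object with "offset": the shift along the world's x, y, z in mm, a list of three; "rot": the turn, a rotation vector about the world's x, y, z in rad, a list of three; "gripper": the closure, from -1 (fully open) to 1 (shut), so that 0 is half open. In form: [{"offset": [x, y, z], "rot": [ax, ay, az], "gripper": gripper}, ...]. A call has 1 to 5 rows; each row shifts and turns the commanded pose from where the row before left it; what a row does not reach is not made up. A row lasts 1/12 s, in which the tool goes at most 41.7 mm and 7.16 degrees, less where a joint would pass 70% of its speed; a pose out of reach is approached as far as the arm can. A call with a gripper value outside its range is refused whole. The fingers move at their own pace and stop on an object; FORCE is the grip in N (left out, the last holds). Time passes only in rows, so rows that do not move let the fingers close. It gives the time, the measured TCP pose, the force and the opening at its end, in the units of the state.
- env.state(): the state, without advancing time (a new reading comes with each control period).
- env.grab_frame(name): name is "side" or "top"; returns (picture, depth): 420x560x3 uint8, red, green, blue; 420x560 float32, mm along the optical axis (not along the pixel's ray), 0 where there is no reading.
- env.camera_model(name): a dict with "fx", "fy", "cx", "cy" (pixels), "R" (3x3) and "t" (3): a world point X has camera coordinates R X + t. Camera axes: x right, y down, z forward; pixel columns grow to the right and rows downward; lengths in mm; the calibration is good to about 2 mm. A picture is of the moment at which its call begins. camera_model takes no time and is no camera call.
- env.job_done(): hands the job in, once; it reports no verdict.
Trained networks look in the newest picture that a camera, given by its name, has taken for a name from the list of things; names that differ only in an ending like _2 or _b are one class to them, and where a whole thing is asked for, a point or a joint stands for the part that bears it (a point fixed in the world has none). Each returns a list of dicts, best first, with "confidence" (0 to 1); they miss things now and then, are a little off and sometimes report something else, mostly with a low value. They report only what shows in the picture. A call takes as long as a camera call. They do not tell look-alikes from the thing itself.
- env.spot_in(label, camera): "box" ([centre column, centre row, width, height] in pixels, round what is visible of it).
- env.landmark_of(label, camera): "at" ([column, row] in pixels: a listed point, or the origin of a listed thing).
The state is a dict: "clock": time; "qpos": joint angles; "qvel": joint speeds; "tau": joint torques, N m; "tcp_pos": TCP position; "tool_rot": TCP orientation; "ft_force": force on the tool from outside, world axes, zero at the start; "moment": the same for the moment, N m; "finger_gap": opening from 0.0 (shut) to 1.0 (fully open).
Only numpy, scipy, OpenCV 4.12 (cv2) and the standard library are available. Lean on these libraries where they do the work, as an engineer would, in place of code of your own. Each camera call takes 0.05 s, during which the arm holds its last target.

## Working session

There is one attempt and no reset: what is moved stays moved. The work goes in short steps, Python scripts to look and compute and a shell command to move; the robot and the scene stay as the last step left them, time stands still between calls to the robot, and variables do not carry over. Pictures are saved under pics/ and viewed, and the job is handed in when it is done.

```bash
ls; mkdir -p pics
cat > h.py <<'E'
import numpy as np, cv2
from plant import env
def snap(cam,name):
    im,d=env.grab_frame(cam); cv2.imwrite(f'pics/{name}.png',im[:,:,::-1]); np.savez(f'pics/{name}.npz',im=im,d=d); return im,d
def world(cam,u,v,z):  # depth z along axis
    m=env.camera_model(cam); p=np.array([(u-m['cx'])/m['fx']*z,(v-m['cy'])/m['fy']*z,z]); return np.array(m['R']).T@(p-np.array(m['t']))
def cloud(cam,d):
    m=env.camera_model(cam); v,u=np.mgrid[:d.shape[0],:d.shape[1]]
    P=np.stack([(u-m['cx'])/m['fx']*d,(v-m['cy'])/m['fy']*d,d],-1)
    return (P-np.array(m['t']))@np.array(m['R'])
def onplane(cam,u,v,h):
    m=env.camera_model(cam); R=np.array(m['R']);C=-R.T@np.array(m['t']); r=R.T@np.array([(u-m['cx'])/m['fx'],(v-m['cy'])/m['fy'],1]); return C+r*(h-C[2])/r[2]
def pix(cam,X):
    m=env.camera_model(cam); p=np.array(m['R'])@X+np.array(m['t']); return p[0]/p[2]*m['fx']+m['cx'],p[1]/p[2]*m['fy']+m['cy']
E
python3 - <<'E'
from h import *
for c in('top','side'):
    im,d=snap(c,c+'0'); P=cloud(c,d)
    print(c,env.camera_model(c))
    for l in('cap','cap_seat','cap_tab','cap_foot','housing','housing_seat','housing_tab'):
        for r in env.landmark_of(l,c)[:3]:
            u,v=r['at']; i,j=int(round(v)),int(round(u)); print(c,l,round(r['confidence'],2),np.round(r['at'],1),np.round(P[i,j]) if 0<=i<420 and 0<=j<560 else '')
print(env.state())
E
```

```text
pics
top {'fx': 514.5886466458456, 'fy': 514.5886466458456, 'cx': 273.8500708058644, 'cy': 207.45781915128683, 'R': array([[-0.02292196, -0.99937271, -0.02699566],
       [-0.99882497,  0.024046  , -0.04207705],
       [ 0.04269979,  0.02599945, -0.9987496 ]]), 't': array([ -59.05701037,  464.17432002, 1192.15348428])}
top cap 0.7 [317.2 254.1] [ 353. -167.   19.]
top cap 0.64 [380.6 323.8] [ 191. -308.   22.]
top cap 0.62 [339.8 110.1] [ 685. -229.   21.]
top cap_seat 0.9 [315.9 258. ] [ 344. -164.   21.]
top cap_seat 0.87 [391.8 250.8] [ 356. -338.   22.]
top cap_seat 0.73 [357.8 185.1] [ 509. -265.   24.]
top cap_tab 0.98 [364.3  91.1] [ 720. -281.   51.]
top cap_tab 0.74 [413.7 335.5] [ 158. -386.    2.]
top cap_tab 0.69 [293.7 238.5] [ 391. -115.   50.]
top cap_foot 0.93 [360.4 321.7] [ 199. -259.   37.]
top cap_foot 0.92 [333.4 270.1] [ 318. -200.   50.]
top cap_foot 0.85 [335.1 201.5] [ 472. -212.   12.]
top housing 0.85 [186. 202.] [475. 118.  97.]
top housing_seat 0.86 [182.9 198.2] [484. 124. 102.]
top housing_tab 0.59 [163.3 221. ] [436. 176.  69.]
side {'fx': 392.73263335
[... 1126 characters left out ...]
_tab 0.46 [299.2 144.8] [ 626. -485.   -2.]
{'clock': 0.8, 'qpos': array([-1.37857679e+00,  3.50686971e-01,  1.65182434e+00,  1.89567472e-05,
        1.13911782e+00, -8.45990900e-02]), 'qvel': array([ 0.0009328 ,  0.0016751 ,  0.00157225,  0.00040019,  0.00105117,
       -0.00014067]), 'tau': array([-2.09083060e-03, -4.97219181e+01, -2.85469043e+01,  6.97923708e-02,
        2.21382407e-02,  9.51457963e-06]), 'tcp_pos': array([ 150.33711346, -529.0230685 ,  218.63043242]), 'tool_rot': array([-3.11151342e+00, -4.33421183e-01, -2.39238879e-05]), 'ft_force': array([ 0.92074393, -0.25462425, -0.66458614]), 'moment': array([-0.0514928 , -0.01111459,  0.01800496]), 'finger_gap': 0.9975864904392551}
```

View pics/top0.png

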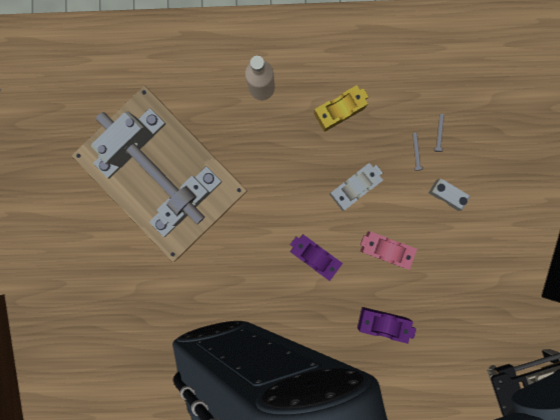

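View pics/side0.png

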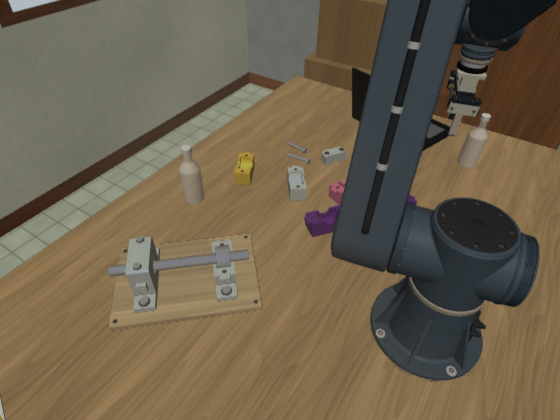

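The real cap is the grey one at (357,186) in the top picture, and the open housing is at about (183,200). Next I'll measure both precisely.

Run:
```python
from h import *
f=np.load('pics/top0.npz');im,d=f['im'],f['d'];P=cloud('top',d)
a=cv2.resize(im[155:220,320:395],None,fx=5,fy=5,interpolation=cv2.INTER_CUBIC)
b=cv2.resize(im[155:245,140:230],None,fx=4.4,fy=4.4,interpolation=cv2.INTER_CUBIC)
h=max(a.shape[0],b.shape[0]);c=np.zeros((h,a.shape[1]+b.shape[1],3),np.uint8);c[:a.shape[0],:a.shape[1]]=a;c[:b.shape[0],a.shape[1]:]=b
cv2.imwrite('pics/crop0.png',c[:,:,::-1])
for n,(r0,r1,c0,c1),zr in(('cap',(155,220,322,392),(44,60)),('hous',(160,240,145,225),(64,73)),('table',(300,330,150,170),(-20,20)),('board',(120,250,90,240),(14,22))):
    s=np.zeros(d.shape,bool);s[r0:r1,c0:c1]=1; m=s&(P[...,2]>zr[0])&(P[...,2]<zr[1]); Q=P[m]; 
    print(n,len(Q),np.median(Q[:,2]),Q.mean(0).round(1),cv2.minAreaRect(Q[:,:2].astype(np.float32)))
```

```text
cap 627 51.637096957894556 [ 507.1 -260.6   51.6] ((507.11962890625, -260.53228759765625), (49.80220031738281, 120.2655258178711), 36.542022705078125)
hous 677 68.28692939659119 [480.2 139.   68.3] ((503.25244140625, 142.44662475585938), (147.580322265625, 126.05610656738281), 3.000589609146118)
table 596 -0.5558533580925402 [218.3 204.4  -0.6] ((218.3983154296875, 204.36721801757812), (46.561344146728516, 68.82630157470703), 89.5557861328125)
board 7490 17.760984362881153 [524.4 177.6  17.8] ((550.46923828125, 199.2721405029297), (350.2042236328125, 239.81610107421875), 42.91853332519531)
```

View pics/crop0.png

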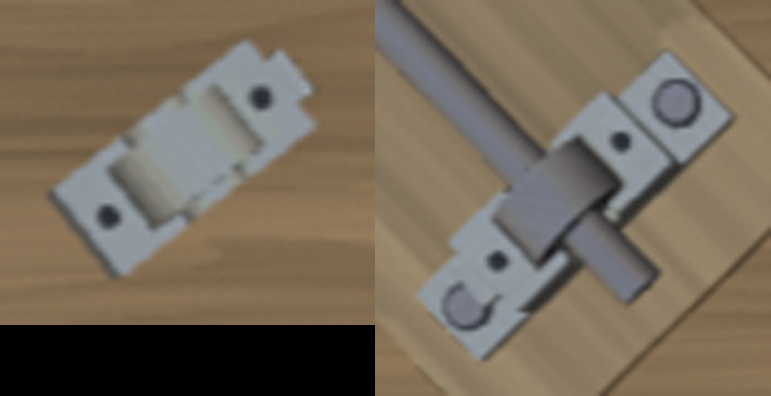

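Run:
```python
from h import *
from scipy.spatial.transform import Rotation as Ro
s=env.state();q=s['qpos'];R=Ro.from_rotvec(s['tool_rot'])
F=Ro.from_euler('ZYZYZ',[q[0],q[1]+q[2],q[3],q[4],q[5]])
print(R.as_matrix().round(3));print((F.inv()*R).as_rotvec().round(4), s['tcp_pos'])
# housing: shaft fit & joint face
f=np.load('pics/top0.npz');d=f['d'];P=cloud('top',d)
yh=-np.array([np.cos(np.deg2rad(42.92)),np.sin(np.deg2rad(42.92))]);xh=np.array([yh[1],-yh[0]]);print(xh,yh)
O=np.array([480.9,134.6])
L=P[100:260,70:250].reshape(-1,3);x=(L[:,:2]-O)@xh;y=(L[:,:2]-O)@yh;z=L[:,2]
m=(abs(x)<25)&(z>75)&(z<83)&(y<-35)&(y>-150)
print('shaft',m.sum(),np.polyfit(y[m],x[m],1))
for y0,y1 in((-150,-120),(-120,-90),(-90,-60),(-60,-35),(28,60)):
    k=(abs(x)<25)&(z>72)&(z<84)&(y>y0)&(y<y1);print(y0,x[k].min().round(1),x[k].max().round(1),x[k].mean().round(2),z[k].max().round(1))
m=(abs(x)<80)&(abs(y)<40)&(z>65)&(z<71.5)&(abs(x)>30)
print('joint',x[m].min(),x[m].max(),y[m].min(),y[m].max(),np.percentile(y[m],[2,98]),np.percentile(x[m],[1,99]))
m=(abs(x)<32)&(abs(y)<30)&(z>88);print('bearing',np.percentile(x[m],[1,50,99]),np.percentile(y[m],[1,50,99]),y[m].min(),y[m].max(),z[m].max())
```

```text
Traceback (most recent call last):
  File "scipy/spatial/transform/_rotation.pyx", line 1413, in scipy.spatial.transform._rotation.Rotation.from_euler
ValueError: Expected axis specification to be a non-empty string of upto 3 characters, got ZYZYZ
```

```bash
cat >> h.py <<'E'
from scipy.spatial.transform import Rotation as Ro
def FR(q): return Ro.from_euler('ZYZ',[q[0],q[1]+q[2],q[3]])*Ro.from_euler('YZ',[q[4],q[5]])
E
python3 - <<'E'
from h import *
s=env.state();q=s['qpos'];R=Ro.from_rotvec(s['tool_rot'])
F=FR(q)
print(R.as_matrix().round(3));print((F.inv()*R).as_rotvec().round(4), s['tcp_pos'])
# housing: shaft fit & joint face
f=np.load('pics/top0.npz');d=f['d'];P=cloud('top',d)
yh=-np.array([np.cos(np.deg2rad(42.92)),np.sin(np.deg2rad(42.92))]);xh=np.array([yh[1],-yh[0]]);print(xh,yh)
O=np.array([480.9,134.6])
L=P[100:260,70:250].reshape(-1,3);x=(L[:,:2]-O)@xh;y=(L[:,:2]-O)@yh;z=L[:,2]
m=(abs(x)<25)&(z>75)&(z<83)&(y<-35)&(y>-150)
print('shaft',m.sum(),np.polyfit(y[m],x[m],1))
for y0,y1 in((-150,-120),(-120,-90),(-90,-60),(-60,-35),(28,60)):
    k=(abs(x)<25)&(z>72)&(z<84)&(y>y0)&(y<y1);print(y0,x[k].min().round(1),x[k].max().round(1),x[k].mean().round(2),z[k].max().round(1))
m=(abs(x)<80)&(abs(y)<40)&(z>65)&(z<71.5)&(abs(x)>30)
print('joint',x[m].min(),x[m].max(),y[m].min(),y[m].max(),np.percentile(y[m],[2,98]),np.percentile(x[m],[1,99]))
m=(abs(x)<32)&(abs(y)<30)&(z>88);print('bearing',np.percentile(x[m],[1,50,99]),np.percentile(y[m],[1,50,99]),y[m].min(),y[m].max(),z[m].max())
E
```

```text
[[ 0.962  0.273  0.   ]
 [ 0.273 -0.962  0.   ]
 [ 0.    -0.    -1.   ]]
[-0.     -0.      1.5708] [ 150.33711346 -529.0230685   218.63043242]
[-0.68097653  0.73230524] [-0.73230524 -0.68097653]
shaft 415 [0.00795813 0.34651042]
-150 -12.5 11.6 -0.81 83.5
-120 -11.6 10.9 -0.65 83.9
-90 -12.0 10.4 -0.59 83.6
-60 -11.0 11.3 -0.23 83.5
28 -12.3 11.2 -0.85 83.7
joint -54.97661873116104 64.8011569223122 -24.912022590355967 25.060545262870257 [-24.26621184  23.61095268] [-53.88053775  64.24830438]
bearing [-22.28788495  -0.40595163  22.0963263 ] [-16.31900207   0.22633866  16.3317356 ] -16.842222392331266 16.90267379939541 103.29681984678086
```

```bash
python3 -m pendant '[{"offset":[40,0,0],"rot":[0,0,-0.1],"gripper":-1},{"offset":[35,20,0],"rot":[0,0,-0.1],"gripper":-1},{"offset":[30,28,0],"rot":[0,0,-0.1],"gripper":-1},{"offset":[30,28,0],"rot":[0,0,-0.1],"gripper":-1},{"offset":[30,28,0],"rot":[0,0,-0.1],"gripper":-1}]' 40
python3 - <<'E'
from h import *
f=np.load('pics/side0.npz');P=cloud('side',f['d'])
print(P[155,465].round(),P[145,475].round(),P[125,484].round(), P[120,440])
s=env.state();print(s['qpos'],s['tcp_pos'],s['tool_rot'])
E
```

```text
clock: 1.22
tcp_pos: [316.5, -423.6, 218.6]
tool_rot: [-3.121, 0.358, -0.0]
ft_force: [0.1, -1.9, -1.1]
finger_gap: 0.998
[  91. -693.   42.] [  74. -695.   89.] [  73. -717.  153.] [ 2.41703090e+02 -9.61310254e+02 -6.12060733e-01]
[-1.01730258e+00  3.12350122e-01  1.70631811e+00  4.95231078e-05
  1.12291513e+00  7.81943225e-01] [ 316.45678173 -423.64677264  218.59017067] [-3.12109624e+00  3.58098925e-01 -6.40939666e-05]
```

```bash
cat > st.txt <<'E'
-1.37857679 0.350686971 1.65182434 0 1.13911782 -0.084599 150.33711 -529.023 218.6304
-1.0173026 .312350122 1.70631811 0 1.12291513 .781943225 316.45678 -423.64677 218.59017
E
python3 - <<'E'
import numpy as np
A=np.loadtxt('st.txt')
M=[];b=[]
for r in A:
    q=r[:6];a=q[1];c=q[1]+q[2]
    M.append([np.sin(a),np.sin(c),0]);b.append(np.hypot(r[6],r[7]))
    M.append([np.cos(a),np.cos(c),1]);b.append(r[8])
x,res,_,_=np.linalg.lstsq(np.array(M),np.array(b),rcond=None);print(x,np.array(M)@x-b)
E
```

```text
[502.05875496 415.55958228 -79.10395902] [-0.05904609 -0.11464247  0.06135608  0.11464247]
```

```bash
python3 -m pendant '[{"offset":[38,15,20],"rot":[0,0,-0.1],"gripper":-1},{"offset":[38,15,20],"rot":[0,0,-0.1],"gripper":-1},{"offset":[38,15,20],"rot":[0,0,-0.1],"gripper":-1},{"offset":[38,15,0],"rot":[-0.08,-0.06,-0.05],"gripper":-1},{"offset":[30,15,0],"rot":[-0.09,-0.06,0],"gripper":-1}]'
python3 - <<'E'
from h import *
s=env.state();print(repr(s['qpos']),s['tcp_pos'],Ro.from_rotvec(s['tool_rot']).as_matrix().round(3), (FR(s['qpos']).inv()*Ro.from_rotvec(s['tool_rot'])).as_rotvec())
q=s['qpos'];open('st.txt','a').write(' '.join(map(str,list(q)+list(s['tcp_pos'])))+'\n')
E
```

```text
clock: 1.63
tcp_pos: [491.0, -353.7, 275.0]
tool_rot: [2.874, -0.852, 0.254]
ft_force: [0.6, -1.1, -0.5]
finger_gap: 0.999
array([-0.67392815,  0.30291749,  1.59103149, -0.06887554,  1.04225842,
        1.50206588]) [ 490.96176358 -353.71552142  275.00873119] [[ 0.826 -0.55   0.123]
 [-0.528 -0.831 -0.174]
 [ 0.198  0.079 -0.977]] [3.08286933e-16 5.85745173e-16 1.57079633e+00]
```

```bash
cat >> h.py <<'E'
from scipy.optimize import least_squares
Z90=Ro.from_euler('z',np.pi/2)
LP=[502,416,300,220]
def FK(q,p=None):
    L1,L2,L3,h=p if p is not None else LP
    a,c=q[1],q[1]+q[2]; r=L1*np.sin(a)+L2*np.sin(c); R=FR(q)
    return np.array([r*np.cos(q[0]),r*np.sin(q[0]),h+L1*np.cos(a)+L2*np.cos(c)])+L3*R.apply([0,0,1]), R*Z90
LO=np.array([-2.75,-.79,.01,-1.57,.07,-2.87]);HI=np.array([2.75,2.1,2.65,4.71,3.14,2.87])
def IK(p,R,q0):
    f=lambda q:(lambda a:np.r_[(a[0]-p)/100,(a[1].inv()*R).as_rotvec()])(FK(q))
    r=least_squares(f,np.clip(q0,LO+1e-3,HI-1e-3),bounds=(LO,HI)); return r.x,np.abs(r.fun).max()
E
python3 - <<'E'
from h import *
A=np.loadtxt('st.txt')
r=least_squares(lambda p:np.concatenate([FK(a[:6],p)[0]-a[6:] for a in A]),[502,416,300,220]);print(r.x,r.fun.round(2))
E
```

```text
[ 73.83861187 573.69307821 130.38306685 520.32170865] [-45.95  -7.33   0.6  -32.7  -35.56  -6.82 -32.68 -22.22   6.22]
```

```bash
python3 - <<'E'
import re
s=open('h.py').read()
s=s.replace('LP=[502,416,300,220]','LP=[502,416,300,220,46.6,0]')
i=s.index('    L1,L2,L3,h=');j=s.index('LO=')
s=s[:i]+'''    L1,L2,L3,h,e,e2=p if p is not None else LP
    a,c=q[1],q[1]+q[2]; r=L1*np.sin(a)+L2*np.sin(c); R=FR(q)
    Y=Ro.from_euler('ZYZ',[q[0],c,q[3]]).apply([0,1,0])
    return np.array([r*np.cos(q[0])-e*np.sin(q[0]),r*np.sin(q[0])+e*np.cos(q[0]),h+L1*np.cos(a)+L2*np.cos(c)])+e2*Y+L3*R.apply([0,0,1]), R*Z90
'''+s[j:]
open('h.py','w').write(s)
E
python3 - <<'E'
from h import *
A=np.loadtxt('st.txt')
for x in ([0,1,2,3,4],[0,1,2,3,4,5]):
    def F(v): p=np.array([502,416,300,220,46.6,0.]);p[x]=v;return np.concatenate([FK(a[:6],p)[0]-a[6:] for a in A])
    r=least_squares(F,np.array([502,416,300,220,46.6,0.])[x],x_scale=100);print(r.x,r.fun.round(2))
E
```

```text
[491.3329467  417.36157039 301.81969992 233.57276193  46.98637513] [ 0.44  0.24 -0.08  0.64 -0.13 -0.02 -0.82 -0.57  0.1 ]
[492.43710691 416.96462684 301.89876206 232.42263745  48.21475363
  -1.22778278] [ 0.45  0.22 -0.11  0.63 -0.11 -0.02 -0.83 -0.56  0.13]
```

```bash
sed -i 's/^LP=.*/LP=[491.3,417.4,301.8,233.6,47,0]/' h.py
cat > plan.py <<'E'
from h import *
C=np.array([504.1,-256.5,0]);yaw=np.deg2rad(-53.5)
H=np.array([480.9,134.6,0]);hx=np.array([-.68098,.73231,0]);hy=np.array([-.73231,-.68098,0])
U=np.array([0,0,1.])
def rows(capR,capO,gx,gz,tc,sgn):
    # capR columns cap axes in world; tc=tool z in cap frame
    t=capR@tc; y=sgn*capR[:,1]; x=np.cross(y,t); return capO+capR@np.array([gx,0,gz])+19*t, Ro.from_matrix(np.c_[x,y,t])
def cap_pose(th,yaw):  # th=0 z up; 90: x up ; 180: z down, 
    return (Ro.from_euler('z',yaw)*Ro.from_euler('y',-th)).as_matrix()
if __name__=='__main__':
    hyaw=np.arctan2(-hx[1],-hx[0]); print(np.rad2deg(hyaw),cap_pose(np.pi,hyaw).round(3))
    for sgn in(1,-1):
      for a in np.deg2rad([25,35,45]):
        print('sgn',sgn,'a',np.rad2deg(a))
        q=env.state()['qpos'].copy()
        tc=np.array([-np.sin(a),0,-np.cos(a)])
        for th in np.deg2rad([0,15,30,45,60,75,90]):
            O=C+U*(80+0*th); Rr=cap_pose(th,yaw)
            p,R=rows(Rr,O,8,26,tc,sgn); q,e=IK(p,R,q); print(round(np.rad2deg(th)),q.round(2),round(e,3))
      for b in np.deg2rad([35,45,55]):
        print('G2 b',np.rad2deg(b)); tc=np.array([-np.cos(b),0,np.sin(b)]);q=env.state()['qpos'].copy()
        for k,th in enumerate(np.deg2rad([90,105,120,135,150,165,180])):
            w=k/6;O=(C*(1-w)+H*w)+U*(60+80*w)
            p,R=rows(cap_pose(th,yaw*(1-w)+hyaw*w),O,0,14,tc,sgn);q,e=IK(p,R,q); print(round(np.rad2deg(th)),q.round(2),round(e,3))
E
python3 plan.py
```

```text
-47.080040348359944 [[-0.681  0.732 -0.   ]
 [ 0.732  0.681  0.   ]
 [ 0.     0.    -1.   ]]
sgn 1 a 25.0
0 [-0.62  0.75  1.41  0.13  1.4  -1.31] 0.0
15 [-0.58  0.6   1.62  0.07  1.08 -1.26] 0.0
30 [-0.53  0.48  1.83 -0.05  0.75 -1.13] 0.0
45 [-0.47  0.41  2.02 -0.38  0.43 -0.78] 0.0
60 [-0.39  0.4   2.19 -1.53  0.3   0.41] 0.0
75 [-0.28  0.45  2.18 -1.57  0.51  0.57] 0.172
90 [-0.15  0.56  2.13 -1.57  0.8   0.77] 0.303
sgn 1 a 35.0
0 [-0.64  0.84  1.29  0.17  1.6  -1.32] 0.0
15 [-0.61  0.69  1.5   0.11  1.29 -1.3 ] 0.0
30 [-0.57  0.55  1.7   0.04  0.97 -1.23] 0.0
45 [-0.51  0.45  1.9  -0.12  0.63 -1.05] 0.0
60 [-0.44  0.4   2.09 -0.66  0.33 -0.48] 0.0
75 [-0.35  0.41  2.19 -1.57  0.37  0.49] 0.063
90 [-0.24  0.48  2.16 -1.57  0.6   0.63] 0.22
sgn 1 a 45.0
0 [-0.66  0.95  1.17  0.2   1.79 -1.33] 0.0
15 [-0.63  0.78  1.37  0.15  1.49 -1.32] 0.0
30 [-0.59  0.63  1.58  0.09  1.18 -1.28] 0.0
45 [-0.55  0.51  1.78 -0.    0.85 -1.18] 0.0
60 [-0.48  0.42  1.98 -0.23  0.51 -0.93] 0.0
75 [-0.41  0.4   2.15 -1.12  0.28 -0.  ] 0.0
90 [-0.31  0.44  2.19 -1.57  0.44  0.54] 0.128
G2 b 35.0
90 [-0.
[... 2280 characters left out ...]
 2.07 -0.57  0.59  2.87] 0.564
G2 b 45.0
90 [-0.65  0.96  1.26  0.2   1.68  1.8 ] 0.0
105 [-0.54  0.75  1.55  0.19  1.34  1.85] 0.0
120 [-0.4   0.57  1.79  0.15  1.02  1.98] 0.0
135 [-0.21  0.43  1.97  0.    0.74  2.24] 0.0
150 [ 0.04  0.35  2.09 -0.39  0.57  2.79] 0.0
165 [ 0.18  0.32  2.1  -0.47  0.56  2.87] 0.207
180 [ 0.31  0.31  2.06 -0.5   0.6   2.87] 0.431
G2 b 55.0
90 [-0.66  1.07  1.14  0.23  1.87  1.8 ] 0.0
105 [-0.56  0.85  1.44  0.22  1.53  1.83] 0.0
120 [-0.44  0.65  1.68  0.2   1.21  1.92] 0.0
135 [-0.26  0.49  1.88  0.13  0.92  2.1 ] 0.0
150 [-0.04  0.38  2.01 -0.1   0.69  2.47] 0.0
165 [ 0.18  0.34  2.07 -0.4   0.6   2.87] 0.072
180 [ 0.3   0.33  2.04 -0.43  0.62  2.87] 0.298
```

```bash
cat > p2.py <<'E'
from plan import *
hyaw=np.arctan2(-hx[1],-hx[0])
S=np.array([504.,-256,0])
for a in np.deg2rad([35,45]):
  for psi in np.deg2rad([-30,-10,10,30]):
    q=np.array([-.66,.95,1.17,.2,1.79,-1.33]);tc=np.array([-np.sin(a),0,-np.cos(a)]);print('a',np.rad2deg(a),'psi',np.rad2deg(psi))
    for w in np.linspace(0,1,7):
        p,R=rows(cap_pose(w*np.pi/2,yaw+(psi-yaw)*w),C+(S-C)*w+U*80,8,26,tc,1);q,e=IK(p,R,q);print(round(w*90),q.round(2),round(e,3))
for b in np.deg2rad([45,55]):
  for psi in np.deg2rad([-30,-10,10,30]):
    q=np.array([-.66,.95,1.17,.2,1.79,-1.33]);tc=np.array([-np.cos(b),0,np.sin(b)]);print('b',np.rad2deg(b),'psi',np.rad2deg(psi))
    for w in np.linspace(0,1,7):
        p,R=rows(cap_pose((1+w)*np.pi/2,psi+(hyaw-psi)*w),S+(H-S)*w+U*(55+80*w),0,14,tc,1);q,e=IK(p,R,q);print(round(90+w*90),q.round(2),round(e,3))
E
python3 p2.py
```

```text
a 35.0 psi -29.999999999999996
0 [-0.64  0.84  1.29  0.17  1.6  -1.32] 0.0
15 [-0.6   0.69  1.49  0.09  1.3  -1.35] 0.0
30 [-0.56  0.55  1.7   0.02  0.97 -1.35] 0.0
45 [-0.53  0.44  1.92 -0.06  0.61 -1.33] 0.0
60 [-0.52  0.37  2.13 -0.28  0.22 -1.17] 0.0
75 [-0.51  0.37  2.22 -1.57  0.07  0.07] 0.139
90 [-0.51  0.37  2.22 -1.57  0.07  0.02] 0.399
a 35.0 psi -10.0
0 [-0.64  0.84  1.29  0.17  1.6  -1.32] 0.0
15 [-0.59  0.69  1.48  0.08  1.31 -1.39] 0.0
30 [-0.56  0.55  1.7   0.01  0.97 -1.46] 0.0
45 [-0.55  0.44  1.92 -0.    0.61 -1.57] 0.0
60 [-0.59  0.37  2.14  0.33  0.22 -2.05] 0.0
75 [-0.62  0.36  2.2   1.04  0.14 -2.87] 0.175
90 [-0.62  0.36  2.19  0.98  0.15 -2.87] 0.446
a 35.0 psi 10.0
0 [-0.64  0.84  1.29  0.17  1.6  -1.32] 0.0
15 [-0.58  0.7   1.48  0.06  1.31 -1.43] 0.0
30 [-0.55  0.55  1.7   0.    0.98 -1.56] 0.0
45 [-0.57  0.44  1.92  0.06  0.61 -1.81] 0.0
60 [-0.67  0.38  2.12  0.67  0.31 -2.65] 0.0
75 [-0.69  0.38  2.12  0.77  0.33 -2.87] 0.245
90 [-0.7   0.4   2.08  0.71  0.4  -2.87] 0.529
a 35.0 psi 29.999999999999996
0 [-0.64  0.84  1.29  0.17  1.6  -1.32] 0.0
15 [-0.5
[... 3689 characters left out ...]
4  0.52] 0.0
b 55.0 psi 10.0
90 [-0.36  1.05  1.21 -0.44  1.76 -1.98] 0.0
105 [-0.34  0.87  1.41 -0.22  1.54 -1.84] 0.0
120 [-0.31  0.68  1.63 -0.07  1.26 -1.69] 0.0
135 [-0.23  0.51  1.86  0.02  0.95 -1.49] 0.0
150 [-0.06  0.38  2.04 -0.06  0.65 -1.09] 0.0
165 [ 0.2   0.33  2.13 -0.55  0.51 -0.25] 0.0
180 [ 0.5   0.41  2.09 -0.97  0.74  0.52] 0.0
b 55.0 psi 29.999999999999996
90 [-0.28  0.98  1.37 -0.63  1.58 -2.11] 0.0
105 [-0.28  0.84  1.47 -0.36  1.45 -1.99] 0.0
120 [-0.27  0.68  1.64 -0.15  1.24 -1.83] 0.0
135 [-0.21  0.51  1.85 -0.01  0.95 -1.63] 0.0
150 [-0.07  0.38  2.04 -0.04  0.64 -1.23] 0.0
165 [ 0.19  0.33  2.14 -0.54  0.49 -0.32] 0.0
180 [ 0.5   0.41  2.09 -0.97  0.74  0.52] 0.0
```

```bash
cat > p3.py <<'E'
from plan import *
S=np.array([504.,-256,0])
for a in np.deg2rad([40]):
  for psi in np.deg2rad([-10,10,25]):
    q=np.array([-.66,.95,1.17,.2,1.79,1.8]);tc=np.array([-np.sin(a),0,-np.cos(a)]);print('a',np.rad2deg(a),'psi',np.rad2deg(psi))
    for w in np.linspace(0,1,7):
        p,R=rows(cap_pose(w*np.pi/2,yaw+(psi-yaw)*min(1,w*1.5)),C+(S-C)*w+U*80,10,26,tc,-1);q,e=IK(p,R,q);print(round(w*90),q.round(2),round(e,3))
E
python3 p3.py
```

```text
a 40.0 psi -10.0
0 [-0.65  0.9   1.22  0.18  1.7   1.81] 0.0
15 [-0.59  0.75  1.41  0.07  1.42  1.7 ] 0.0
30 [-0.55  0.6   1.63  0.    1.09  1.57] 0.0
45 [-0.57  0.47  1.85  0.03  0.74  1.35] 0.0
60 [-0.65  0.39  2.05  0.4   0.41  0.76] 0.0
75 [-0.73  0.38  2.24  1.62  0.31 -0.52] 0.0
90 [-0.82  0.47  2.39  2.3   0.66 -1.29] 0.0
a 40.0 psi 10.0
0 [-0.65  0.9   1.22  0.18  1.7   1.81] 0.0
15 [-0.57  0.75  1.4   0.04  1.43  1.64] 0.0
30 [-0.54  0.6   1.63 -0.03  1.09  1.43] 0.0
45 [-0.58  0.47  1.85  0.06  0.75  1.05] 0.0
60 [-0.71  0.42  2.    0.53  0.56  0.26] 0.0
75 [-0.84  0.43  2.14  1.21  0.55 -0.5 ] 0.0
90 [-0.96  0.52  2.25  1.66  0.77 -1.08] 0.0
a 40.0 psi 25.0
0 [-0.65  0.9   1.22  0.18  1.7   1.81] 0.0
15 [-0.56  0.75  1.4   0.01  1.43  1.6 ] 0.0
30 [-0.53  0.6   1.63 -0.05  1.09  1.32] 0.0
45 [-0.59  0.48  1.84  0.08  0.76  0.83] 0.0
60 [-0.74  0.46  1.94  0.53  0.68 -0.01] 0.0
75 [-0.88  0.49  2.04  1.    0.72 -0.55] 0.0
90 [-1.    0.58  2.1   1.32  0.9  -0.97] 0.0
```

```bash
cat >> plan.py <<'E'
def delta(p,R):
    s=env.state();d=p-s['tcp_pos'];r=(R*Ro.from_rotvec(s['tool_rot']).inv()).as_rotvec()
    n=max(np.linalg.norm(d)/41,np.linalg.norm(r)/.122)
    q,e=IK(p,R,s['qpos']);print('d',d.round(1),'r',r.round(4),'nrows',round(n,2),'q',q.round(2),'err',round(e,3))
E
cat > g1.py <<'E'
import sys
from plan import *
a=np.deg2rad(40);tc=np.array([-np.sin(a),0,-np.cos(a)])
Rc=cap_pose(0,yaw)
p,R=rows(Rc,C,10,26,tc,-1)
for back in (110,0): print(back,p-Rc@tc*back); delta(p-Rc@tc*back,R)
E
python3 g1.py
```

```text
110 [ 544.84159714 -311.55910853   95.71004432]
d [  53.9   42.2 -179.3] r [ 0.6751  0.6038 -0.3607] nrows 7.99 q [-0.67  1.03  0.93  0.17  1.86  1.82] err 0.0
0 [ 502.78367824 -254.72109324   11.44515558]
d [  11.8   99.  -263.6] r [ 0.6751  0.6038 -0.3607] nrows 7.99 q [-0.65  1.    1.24  0.18  1.58  1.79] err 0.0
```

```bash
python3 -m pendant '[{"offset":[6,4.7,-12],"rot":[0.075,0.067,-0.04],"gripper":-1},{"offset":[6,4.7,-12],"rot":[0.075,0.067,-0.04],"gripper":-1},{"offset":[6,4.7,-12],"rot":[0.075,0.067,-0.04],"gripper":-1},{"offset":[6,4.7,-12],"rot":[0.075,0.067,-0.04],"gripper":-1},{"offset":[6,4.7,-12],"rot":[0.075,0.067,-0.04],"gripper":-1}]' && python3 -m pendant '[{"offset":[6,4.7,-20],"rot":[0.075,0.067,-0.04],"gripper":-1},{"offset":[6,4.7,-25],"rot":[0.075,0.067,-0.04],"gripper":-1},{"offset":[6,4.7,-25],"rot":[0.075,0.067,-0.04],"gripper":-1},{"offset":[6,4.7,-25],"rot":[0.075,0.067,-0.04],"gripper":-1},{"offset":[0,0,-24],"rot":[0,0,0],"gripper":-1}]'; python3 g1.py
python3 - <<'E'
from h import *
snap('top','top1');snap('side','side1')
E
```

```text
clock: 2.05
tcp_pos: [518.4, -330.0, 213.7]
tool_rot: [-2.774, 1.119, 0.425]
ft_force: [-1.0, -0.1, 0.1]
finger_gap: 0.998
clock: 2.47
tcp_pos: [541.3, -310.9, 89.9]
tool_rot: [-2.393, 1.205, 0.893]
ft_force: [-0.9, 0.1, -0.4]
finger_gap: 1.0
110 [ 544.84159714 -311.55910853   95.71004432]
d [ 3.6 -0.6  5.8] r [-0.0145 -0.009  -0.0001] nrows 0.17 q [-0.67  1.03  0.93  0.17  1.86  1.82] err 0.0
0 [ 502.78367824 -254.72109324   11.44515558]
d [-38.5  56.2 -78.5] r [-0.0145 -0.009  -0.0001] nrows 2.54 q [-0.65  1.    1.24  0.18  1.58  1.79] err 0.0
```

View pics/top1.png

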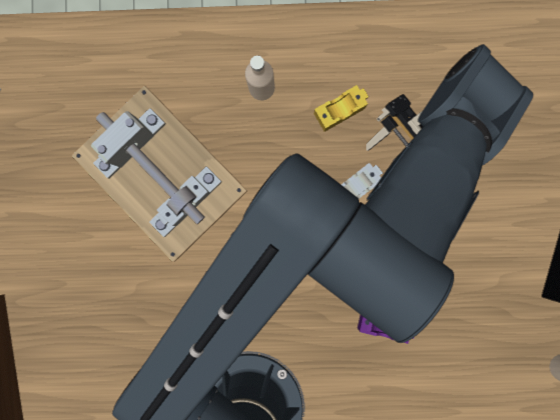

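View pics/side1.png

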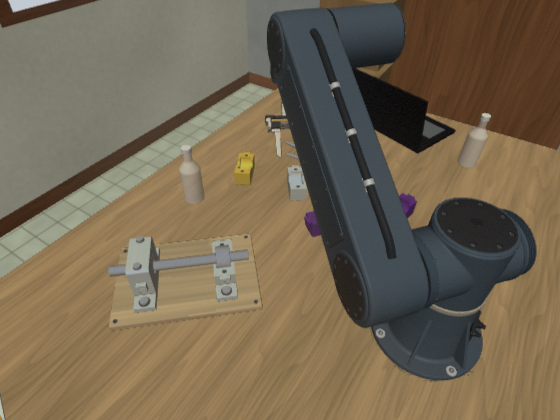

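Run:
```python
from h import *
s=env.state();R=Ro.from_rotvec(s['tool_rot']).as_matrix();t=s['tcp_pos'];print(R.round(3))
for c in('top','side'):
    d=np.load(f'pics/{c}1.npz')['d'];P=cloud(c,d)
    L=(P-t)@R
    for sg in(1,-1):
        m=(abs(L[...,0])<14)&(sg*L[...,1]>35)&(sg*L[...,1]<75)&(L[...,2]>-40)&(L[...,2]<8)&(d>0)
        if m.sum()>10: Q=L[m];print(c,sg,m.sum(),np.percentile(Q,[2,50,98],axis=0).round(1))
```

```text
[[ 0.453 -0.802 -0.39 ]
 [-0.607 -0.597  0.525]
 [-0.654 -0.001 -0.757]]
top -1 98 [[-10.9 -63.6 -38.8]
 [ -8.1 -55.7 -22.8]
 [  1.4 -49.4  -3.2]]
side -1 65 [[-11.5 -61.4 -38.4]
 [ -5.8 -54.8 -19.5]
 [  2.7 -46.5   2.5]]
```

```bash
python3 -m pendant '[{"offset":[3.6,-0.6,5.8],"rot":[-0.0145,-0.009,0],"gripper":-1},{"offset":[-14,19,-28],"rot":[0,0,0],"gripper":-1},{"offset":[-14,19,-28],"rot":[0,0,0],"gripper":-1},{"offset":[-9,12,-18],"rot":[0,0,0],"gripper":-1},{"offset":[0,0,0],"rot":[0,0,0],"gripper":-1}]'; python3 g1.py
```

```text
clock: 2.98
tcp_pos: [507.1, -260.1, 26.9]
tool_rot: [-2.416, 1.21, 0.865]
ft_force: [0.2, 0.0, -0.4]
finger_gap: 0.999
110 [ 544.84159714 -311.55910853   95.71004432]
d [ 37.7 -51.5  68.8] r [ 0.0071  0.007  -0.0047] nrows 2.29 q [-0.67  1.03  0.93  0.17  1.86  1.82] err 0.0
0 [ 502.78367824 -254.72109324   11.44515558]
d [ -4.4   5.3 -15.5] r [ 0.0071  0.007  -0.0047] nrows 0.41 q [-0.65  1.    1.24  0.18  1.58  1.79] err 0.0
```

```bash
python3 -m pendant '[{"offset":[-2.4,2.8,-7.5],"rot":[0.007,0.007,-0.005],"gripper":-1},{"offset":[-2,2.5,-7],"rot":[0,0,0],"gripper":-1},{"offset":[0,0,0],"rot":[0,0,0],"gripper":-0.3},{"offset":[0,0,0],"rot":[0,0,0],"gripper":-0.1},{"offset":[0,0,0],"rot":[0,0,0],"gripper":0}]' 55; python3 g1.py
python3 - <<'E'
from h import *
snap('top','top2')
E
```

```text
clock: 3.4
tcp_pos: [504.6, -257.5, 12.6]
tool_rot: [-2.405, 1.215, 0.871]
ft_force: [-0.4, -0.2, 0.6]
finger_gap: 0.837
110 [ 544.84159714 -311.55910853   95.71004432]
d [ 40.3 -54.1  83.1] r [0.0015 0.0022 0.0021] nrows 2.61 q [-0.67  1.03  0.93  0.17  1.86  1.82] err 0.0
0 [ 502.78367824 -254.72109324   11.44515558]
d [-1.8  2.8 -1.2] r [0.0015 0.0022 0.0021] nrows 0.09 q [-0.65  1.    1.24  0.18  1.58  1.79] err 0.0
```

```bash
python3 -m pendant '[{"offset":[0,0,0],"rot":[0,0,0],"gripper":0.1},{"offset":[0,0,0],"rot":[0,0,0],"gripper":0.3},{"offset":[0,0,0],"rot":[0,0,0],"gripper":0.5},{"offset":[0,0,0],"rot":[0,0,0],"gripper":0.8},{"offset":[0,0,0],"rot":[0,0,0],"gripper":1}]' 55; python3 -m pendant '[{"offset":[0,0,0],"rot":[0,0,0],"gripper":1},{"offset":[0,0,0],"rot":[0,0,0],"gripper":1},{"offset":[0,0,0],"rot":[0,0,0],"gripper":1}]'
```

```text
clock: 3.87
tcp_pos: [503.8, -257.1, 12.0]
tool_rot: [-2.405, 1.215, 0.874]
ft_force: [-1.5, -2.6, 1.7]
finger_gap: 0.536
clock: 4.12
tcp_pos: [503.8, -257.1, 12.0]
tool_rot: [-2.405, 1.215, 0.874]
ft_force: [-2.4, -2.6, 2.9]
finger_gap: 0.532
```

```bash
cat > s1.py <<'E'
import sys
from plan import *
psi=np.deg2rad(15)
try: f=np.load('t0.npz');p0,R0=f['p'],Ro.from_matrix(f['R'])
except Exception:
    s=env.state();p0=s['tcp_pos'];R0=Ro.from_rotvec(s['tool_rot']);np.savez('t0.npz',p=p0,R=R0.as_matrix())
S=np.array([504.,-256,0])
R1=Ro.from_matrix(cap_pose(0,yaw)); rel=R1.inv().apply(p0-C); relR=R1.inv()*R0
def tgt(w,h):
    Rc=Ro.from_matrix(cap_pose(w*np.pi/2,yaw+(psi-yaw)*min(1,1.5*w)));O=S+Rc.apply([0,0,-26])*min(1,w)+U*h  # keep cap z=26 over S at the end
    return O+Rc.apply(rel), Rc*relR
if __name__=='__main__':
    for a in sys.argv[1:]:
        w,h=map(float,a.split(','));delta(*tgt(w,h))
E
python3 s1.py 0,90 .17,90 .33,90
```

```text
d [-0.1  0.5 90. ] r [0. 0. 0.] nrows 2.2 q [-0.65  0.89  1.21  0.18  1.72  1.82] err 0.0
d [-1.5  1.6 85.4] r [-0.1888 -0.1903  0.303 ] nrows 3.32 q [-0.57  0.75  1.39  0.03  1.44  1.62] err 0.0
d [-1.4  1.  81.1] r [-0.3131 -0.4225  0.5783] nrows 6.41 q [-0.54  0.6   1.6  -0.04  1.11  1.4 ] err 0.0
```

```bash
python3 -m pendant '[{"offset":[0,0,8],"rot":[0,0,0],"gripper":1},{"offset":[0,0,20],"rot":[0,0,0],"gripper":1},{"offset":[0,0,25],"rot":[0,0,0],"gripper":1},{"offset":[0,0,25],"rot":[0,0,0],"gripper":1},{"offset":[0,0,12],"rot":[0,0,0],"gripper":1}]'; python3 s1.py .17,90 .33,90;python3 - <<'E'
from h import *
snap('side','side3')
E
```

```text
clock: 4.53
tcp_pos: [504.9, -257.0, 104.5]
tool_rot: [-2.406, 1.215, 0.869]
ft_force: [0.5, 0.1, -4.9]
finger_gap: 0.537
d [-2.6  1.6 -7.1] r [-0.188  -0.1867  0.3029] nrows 3.3 q [-0.57  0.75  1.39  0.03  1.44  1.62] err 0.0
d [ -2.5   1.  -11.4] r [-0.3128 -0.4187  0.5781] nrows 6.39 q [-0.54  0.6   1.6  -0.04  1.11  1.4 ] err 0.0
```

View pics/side3.png

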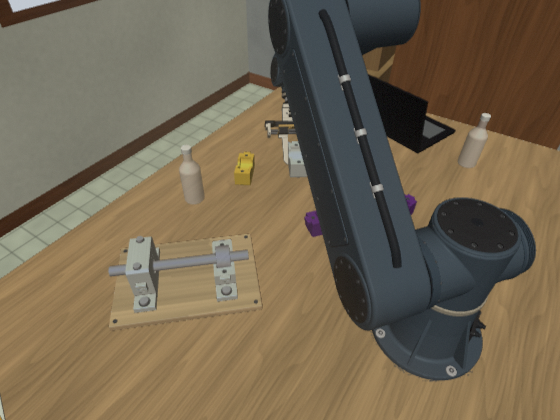

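```bash
python3 -m pendant '[{"offset":[-0.4,0,-1],"rot":[-0.045,-0.06,0.083],"gripper":1},{"offset":[-0.4,0,-1],"rot":[-0.045,-0.06,0.083],"gripper":1},{"offset":[-0.4,0,-1],"rot":[-0.045,-0.06,0.083],"gripper":1},{"offset":[-0.4,0,-1],"rot":[-0.045,-0.06,0.083],"gripper":1},{"offset":[-0.4,0,-1],"rot":[-0.045,-0.06,0.083],"gripper":1}]' && python3 -m pendant '[{"offset":[-0.4,0,-1],"rot":[-0.045,-0.06,0.083],"gripper":1},{"offset":[0,0,0],"rot":[-0.045,-0.06,0.083],"gripper":1}]'; python3 s1.py .33,90 .5,90 .67,90
```

```text
clock: 5.0
tcp_pos: [501.9, -256.3, 95.8]
tool_rot: [-2.903, 0.742, 0.462]
ft_force: [-0.3, 0.4, -6.6]
finger_gap: 0.535
clock: 5.17
tcp_pos: [501.2, -256.1, 94.8]
tool_rot: [-3.058, 0.52, 0.274]
ft_force: [0.6, -0.3, -5.6]
finger_gap: 0.538
d [ 1.2  0.  -1.7] r [ 0.0035 -0.0005 -0.0067] nrows 0.06 q [-0.54  0.6   1.6  -0.04  1.11  1.4 ] err 0.0
d [ 3.7 -0.5 -5.3] r [-0.0461 -0.2633  0.2969] nrows 3.27 q [-0.58  0.49  1.81  0.07  0.77  0.98] err 0.0
d [ 7.6  0.8 -7.2] r [-0.0165 -0.541   0.5836] nrows 6.52 q [-0.7   0.44  1.95  0.53  0.6   0.19] err 0.0
```

```bash
python3 -m pendant '[{"offset":[1,0,-1],"rot":[-0.006,-0.066,0.074],"gripper":1},{"offset":[1,0,-1],"rot":[-0.006,-0.066,0.074],"gripper":1},{"offset":[1,0,-1],"rot":[-0.002,-0.067,0.073],"gripper":1},{"offset":[1,0,-1],"rot":[-0.002,-0.068,0.073],"gripper":1},{"offset":[1,0,-1],"rot":[0,-0.068,0.073],"gripper":1}]' && python3 -m pendant '[{"offset":[1,0,-1],"rot":[0,-0.068,0.073],"gripper":1},{"offset":[0.8,0.4,-0.6],"rot":[0,-0.068,0.073],"gripper":1},{"offset":[0.8,0.4,-0.6],"rot":[0,-0.068,0.073],"gripper":1},{"offset":[0,0,0],"rot":[0,0,0],"gripper":1}]'; python3 s1.py .67,90 .83,90 1,90
```

```text
clock: 5.58
tcp_pos: [505.9, -255.9, 89.9]
tool_rot: [-3.096, -0.053, -0.239]
ft_force: [0.8, 1.6, -5.0]
finger_gap: 0.534
clock: 5.92
tcp_pos: [507.1, -255.1, 87.0]
tool_rot: [-3.022, -0.375, -0.522]
ft_force: [-0.9, -0.7, -7.1]
finger_gap: 0.533
d [ 1.7 -0.2  0.6] r [-0.0047 -0.0138  0.0121] nrows 0.16 q [-0.7   0.44  1.95  0.53  0.6   0.19] err 0.0
d [6.  1.  0.8] r [ 0.0589 -0.2569  0.011 ] nrows 2.16 q [-0.81  0.45  2.07  1.1   0.6  -0.44] err 0.0
d [10.5  2.2  3.3] r [ 0.1266 -0.5152  0.0097] nrows 4.35 q [-0.93  0.52  2.17  1.54  0.79 -0.96] err 0.0
```

```bash
python3 -m pendant '[{"offset":[2,0.4,0.4],"rot":[0.02,-0.084,0.003],"gripper":1},{"offset":[2,0.4,0.4],"rot":[0.02,-0.084,0.003],"gripper":1},{"offset":[2,0.4,0.4],"rot":[0.02,-0.086,0.003],"gripper":1},{"offset":[2,0.4,0.4],"rot":[0.022,-0.087,0],"gripper":1},{"offset":[2,0.4,0.4],"rot":[0.022,-0.087,0],"gripper":1}]' && python3 -m pendant '[{"offset":[0.5,0.2,0.8],"rot":[0.022,-0.087,0],"gripper":1},{"offset":[0,0,0],"rot":[0,0,0],"gripper":1}]'; python3 s1.py 1,90 1,60;python3 - <<'E'
from h import *
snap('side','side4');snap('top','top4')
E
```

```text
clock: 6.33
tcp_pos: [518.3, -252.4, 89.9]
tool_rot: [-2.813, -0.356, -1.097]
ft_force: [0.1, 1.1, -6.3]
finger_gap: 0.537
clock: 6.5
tcp_pos: [517.1, -251.7, 88.7]
tool_rot: [-2.751, -0.347, -1.214]
ft_force: [-0.8, 1.3, -7.1]
finger_gap: 0.537
d [ 0.5 -1.2  1.5] r [ 0.     -0.042   0.0051] nrows 0.35 q [-0.93  0.52  2.17  1.54  0.79 -0.96] err 0.0
d [  0.5  -1.2 -28.5] r [ 0.     -0.042   0.0051] nrows 0.69 q [-0.93  0.59  2.17  1.61  0.79 -1.07] err 0.0
```

View pics/side4.png

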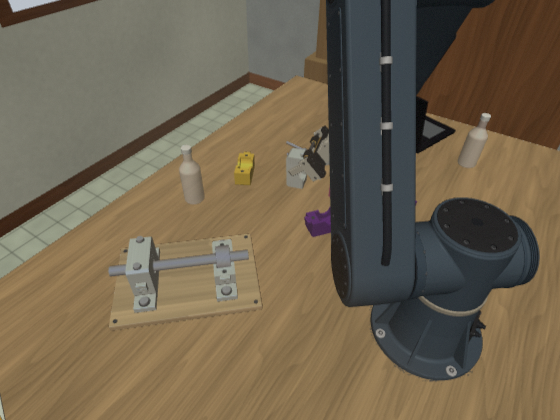

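View pics/top4.png

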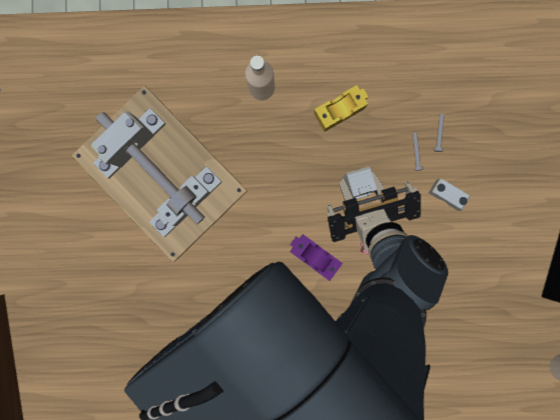

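```bash
cat > face.py <<'E'
from h import *
import sys
def plane(Q):
    m=Q.mean(0);u,s,v=np.linalg.svd(Q-m);n=v[2]*np.sign(v[2][2]+1e-9);return m,n,np.abs((Q-m)@n).mean()
def ransac(Q,tol=2,it=300,rng=np.random.default_rng(0)):
    best=None
    for _ in range(it):
        a=Q[rng.choice(len(Q),3,False)];n=np.cross(a[1]-a[0],a[2]-a[0]);l=np.linalg.norm(n)
        if l<50: continue
        n/=l;k=np.abs((Q-a[0])@n)<tol
        if best is None or k.sum()>best.sum():best=k
    return best
E
python3 - <<'E'
from face import *
d=np.load('pics/top4.npz')['d'];P=cloud('top',d)
s=np.zeros(d.shape,bool);s[163:205,335:390]=1
m=s&(P[...,2]>120)&(P[...,2]<165);Q=P[m];b=ransac(Q);c,n,r=plane(Q[b]);print(b.sum(),len(Q),c.round(1),n.round(3),r);print(cv2.minAreaRect(Q[b][:,:2].astype(np.float32)),Q[b].min(0),Q[b].max(0))
E
python3 -m pendant '[{"offset":[0.5,-1.2,0],"rot":[0,-0.042,0.005],"gripper":1},{"offset":[0,0,0],"rot":[0,0,0],"gripper":1}]';python3 s1.py 1,55
```

```text
354 836 [ 509.  -253.9  143.7] [ 0.112 -0.005  0.994] 0.9612051641917495
((494.3163757324219, -260.016357421875), (80.8681869506836, 53.98379898071289), 17.65140724182129) [ 462.57402464 -293.60921376  138.76077792] [ 536.32093597 -224.67023911  149.16333425]
clock: 6.77
tcp_pos: [519.2, -253.3, 90.5]
tool_rot: [-2.729, -0.364, -1.271]
ft_force: [0.5, -0.4, -6.4]
finger_gap: 0.537
d [ -1.5   0.3 -35.2] r [ 0.0047 -0.0012 -0.0025] nrows 0.86 q [-0.93  0.6   2.17  1.62  0.79 -1.08] err 0.0
```

```bash
cat > capface.py <<'E'
from face import *
im,d=snap('top',sys.argv[1]);P=cloud('top',d)
zt=float(sys.argv[2]);cx,cy=504,-256
s=env.state();R=Ro.from_rotvec(s['tool_rot']).as_matrix();L=(P-s['tcp_pos'])@R
m=(abs(P[...,2]-zt)<12)&(abs(P[...,0]-cx)<60)&(abs(P[...,1]-cy)<60)&(abs(L[...,1])<24)&(d>0)
Q=P[m];b=ransac(Q,1.5);c,n,r=plane(Q[b]);print(b.sum(),len(Q),c.round(1),n.round(3),r.round(2),cv2.minAreaRect(Q[b][:,:2].astype(np.float32)))
E
python3 capface.py top5 145; python3 -c "
import cv2;i=cv2.imread('pics/top5.png');cv2.imwrite('pics/crop5.png',cv2.resize(i[150:250,310:430],None,fx=6,fy=6))"
```

```text
243 573 [ 509.5 -256.5  144.9] [0.021 0.031 0.999] 0.69 ((507.4042053222656, -256.2734680175781), (51.83808135986328, 47.719261169433594), 15.056587219238281)
```

View pics/crop5.png

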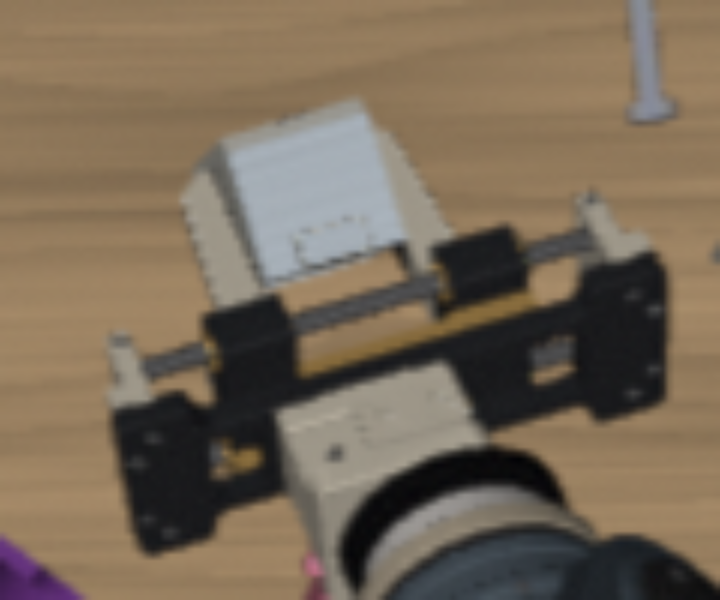

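```bash
python3 -m pendant '[{"offset":[0,0,-10],"rot":[0.005,-0.001,-0.002],"gripper":1},{"offset":[0,0,-10],"rot":[0,0,0],"gripper":1},{"offset":[0,0,-8],"rot":[0,0,0],"gripper":1},{"offset":[0,0,-4],"rot":[0,0,0],"gripper":1},{"offset":[0,0,0],"rot":[0,0,0],"gripper":1}]';python3 s1.py 1,55
```

```text
clock: 7.23
tcp_pos: [519.2, -253.3, 58.4]
tool_rot: [-2.726, -0.359, -1.272]
ft_force: [-0.5, 0.2, -5.7]
finger_gap: 0.535
d [-1.5  0.3 -3.1] r [ 0.0002 -0.0002 -0.0005] nrows 0.08 q [-0.93  0.6   2.17  1.62  0.79 -1.08] err 0.0
```

```bash
python3 -m pendant '[{"offset":[0,0,-0.8],"rot":[0,0,0],"gripper":1},{"offset":[0,0,-0.8],"rot":[0,0,0],"gripper":1},{"offset":[0,0,-0.8],"rot":[0,0,0],"gripper":1},{"offset":[0,0,0],"rot":[0,0,0],"gripper":1}]';python3 -m pendant '[{"offset":[0,0,-0.4],"rot":[0,0,0],"gripper":1},{"offset":[0,0,-0.4],"rot":[0,0,0],"gripper":1},{"offset":[0,0,0],"rot":[0,0,0],"gripper":1}]'
```

```text
clock: 7.57
tcp_pos: [519.1, -253.8, 56.7]
tool_rot: [-2.726, -0.359, -1.276]
ft_force: [0.2, 0.8, -5.6]
finger_gap: 0.537
clock: 7.82
tcp_pos: [519.0, -253.7, 55.7]
tool_rot: [-2.726, -0.359, -1.276]
ft_force: [0.4, 0.3, -6.2]
finger_gap: 0.537
```

```bash
python3 -m pendant '[{"offset":[0,0,-0.5],"rot":[0,0,0],"gripper":1},{"offset":[0,0,-0.5],"rot":[0,0,0],"gripper":1},{"offset":[0,0,0],"rot":[0,0,0],"gripper":1}]';python3 -m pendant '[{"offset":[0,0,-0.4],"rot":[0,0,0],"gripper":1},{"offset":[0,0,-0.4],"rot":[0,0,0],"gripper":1},{"offset":[0,0,0],"rot":[0,0,0],"gripper":1}]'
```

```text
clock: 8.07
tcp_pos: [519.2, -253.8, 55.3]
tool_rot: [-2.725, -0.359, -1.278]
ft_force: [-4.3, -0.1, 3.0]
finger_gap: 0.536
clock: 8.32
tcp_pos: [519.4, -253.9, 55.2]
tool_rot: [-2.724, -0.359, -1.28]
ft_force: [-9.3, 1.5, 14.5]
finger_gap: 0.533
```

```bash
python3 -m pendant '[{"offset":[0,0,0.5],"rot":[0,0,0],"gripper":1},{"offset":[0,0,0],"rot":[0,0,0],"gripper":0},{"offset":[0,0,0],"rot":[0,0,0],"gripper":-0.12},{"offset":[0,0,0],"rot":[0,0,0],"gripper":-0.16},{"offset":[0,0,0],"rot":[0,0,0],"gripper":-0.2}]' 10;python3 -m pendant '[{"offset":[0,0,0],"rot":[0,0,0],"gripper":-0.3},{"offset":[0,0,0],"rot":[0,0,0],"gripper":-0.5},{"offset":[0,0,0],"rot":[0,0,0],"gripper":-1},{"offset":[0,0,0],"rot":[0,0,0],"gripper":-1},{"offset":[0,0,0],"rot":[0,0,0],"gripper":-1}]'; python3 capface.py top6 110;python3 -c "
from h import *
s=env.state();print(Ro.from_rotvec(s['tool_rot']).as_matrix().round(3),s['finger_gap'])"
```

```text
clock: 8.73
tcp_pos: [519.2, -253.9, 54.4]
tool_rot: [-2.726, -0.359, -1.276]
ft_force: [0.1, 0.4, 0.6]
finger_gap: 0.595
clock: 9.15
tcp_pos: [519.1, -253.7, 54.4]
tool_rot: [-2.726, -0.359, -1.276]
ft_force: [-0.3, 0.2, 0.1]
finger_gap: 0.887
225 537 [ 508.5 -256.   109.4] [-0.009  0.04   0.999] 0.77 ((507.05535888671875, -256.9570617675781), (50.504825592041016, 47.92683410644531), 15.011494636535645)
[[ 0.619  0.259  0.742]
 [ 0.166 -0.966  0.199]
 [ 0.768  0.    -0.641]] 0.9280554795760997
```

```bash
python3 -m pendant '[{"offset":[-7.4,-2,6.4],"rot":[0,0,0],"gripper":-1},{"offset":[-22,-6,19],"rot":[0,0,0],"gripper":-1},{"offset":[-22,-6,19],"rot":[0,0,0],"gripper":-1},{"offset":[-22,-6,25],"rot":[0,0,0],"gripper":-1},{"offset":[-22,-6,30],"rot":[0,0,0],"gripper":-1}]'
cat > g2.py <<'E'
import sys
from plan import *
b=np.deg2rad(50);tc=np.array([-np.cos(b),0,np.sin(b)])
S=np.array([505.,-256,55]);psi=np.deg2rad(15)
Rc=cap_pose(np.pi/2,psi); 
p,R=rows(Rc,S+Rc@[0,0,-26.],0,14,tc,1)
for back in map(float,sys.argv[1:]): print(back,p-Rc@tc*back); delta(p-Rc@tc*back,R)
E
python3 g2.py 150 0
python3 - <<'E'
from h import *
snap('side','side7')
im,d=snap('top','top7');P=cloud('top',d)
m=(abs(P[...,2]-109)<6)&(abs(P[...,0]-504)<50)&(abs(P[...,1]+256)<50);Q=P[m]
print(m.sum(),Q.mean(0),cv2.minAreaRect(Q[:,:2].astype(np.float32)),env.state()['qpos'].round(2))
E
```

```text
clock: 9.62
tcp_pos: [421.7, -279.3, 154.0]
tool_rot: [-2.726, -0.357, -1.273]
ft_force: [0.2, -0.5, 0.5]
finger_gap: 0.998
150.0 [ 613.52352655 -226.9212087   139.20517687]
d [191.8  52.4 -14.8] r [ 1.0000e-03  3.4000e-03 -3.1415e+00] nrows 25.75 q [-0.09  0.6   1.95  4.71  0.85 -1.13] err 1.113
0.0 [ 502.53220979 -256.66124239   42.78703542]
d [  80.8   22.6 -111.2] r [ 1.0000e-03  3.4000e-03 -3.1415e+00] nrows 25.75 q [-0.23  0.63  2.12  4.71  0.69 -1.01] err 0.853
495 [ 509.1965379  -255.66328186  109.23772687] ((507.25115966796875, -256.4096374511719), (51.741825103759766, 50.345458984375), 15.068049430847168) [-1.12  0.36  2.15  1.25  0.92 -0.77]
```

View pics/top7.png

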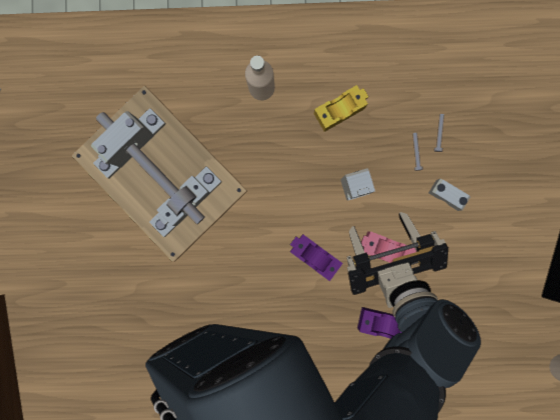

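View pics/side7.png

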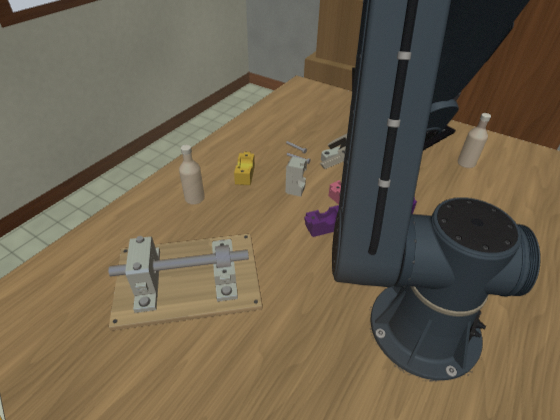

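```bash
sed -i 's/^S=.*/S=np.array([506.,-256.4,55]);psi=np.deg2rad(15)/' g2.py
cat > tr.py <<'E'
from plan import *
b=np.deg2rad(50);tc=np.array([-np.cos(b),0,np.sin(b)]);S=np.array([506.,-256.4,55]);psi=np.deg2rad(15)
Rc=cap_pose(np.pi/2,psi);p,R=rows(Rc,S+Rc@[0,0,-26.],0,14,tc,1)
qe,e=IK(p-Rc@tc*100+U*60,R,np.array([-.36,1,1.2,-.4,1.7,-2.]));print(qe.round(2),e)
s=env.state();q0=s['qpos'];p0,R0=FK(q0);print(p0-s['tcp_pos'])
N=5;pr=p0;Rr=R0
for k in range(1,N+1):
    w=k/N;q=q0+(qe-q0)*w;pk,Rk=FK(q);r=(Rk*Rr.inv()).as_rotvec();print(q.round(2),pk.round(),'d',(pk-pr).round(1),'r',r.round(3),np.linalg.norm(r).round(2),'t',Rk.as_matrix()[:,2].round(2));pr,Rr=pk,Rk
E
python3 tr.py
```

```text
[-0.28  1.03  0.85 -0.45  2.02 -2.14] 6.111809669473445e-11
[ 28.37074526 -15.34464335   3.45394616]
[-0.95  0.5   1.89  0.91  1.14 -1.05] [ 496. -239.  153.] d [45.2 58.1 -7.6] r [-0.234 -0.06   0.733] 0.77 t [ 0.51  0.52 -0.69]
[-0.78  0.63  1.63  0.57  1.36 -1.32] [ 502. -207.  133.] d [  6.4  32.5 -20.6] r [-0.155 -0.034  0.708] 0.73 t [ 0.11  0.63 -0.77]
[-0.61  0.76  1.37  0.23  1.58 -1.59] [ 504. -212.  119.] d [  1.6  -5.3 -13.9] r [-0.094  0.04   0.656] 0.66 t [-0.3   0.49 -0.82]
[-0.44  0.9   1.11 -0.11  1.8  -1.87] [ 528. -234.  128.] d [ 24.2 -22.6   9.8] r [-0.074  0.133  0.565] 0.58 t [-0.6   0.17 -0.78]
[-0.28  1.03  0.85 -0.45  2.02 -2.14] [ 578. -237.  167.] d [49.7 -2.8 38.6] r [-0.096  0.203  0.432] 0.49 t [-0.74 -0.2  -0.64]
```

```bash
cat > fit.py <<'E'
from h import *
s=env.state();open('st.txt','a').write(' '.join(map(str,list(s['qpos'])+list(s['tcp_pos'])))+'\n')
A=np.loadtxt('st.txt')
r=least_squares(lambda p:np.concatenate([FK(a[:6],p)[0]-a[6:] for a in A]),[492,417,302,233,24,24],x_scale=100);print(r.x.round(1).tolist(),r.fun.round(2))
E
python3 fit.py
```

```text
[355.0, 461.5, 290.4, 371.9, 36.4, 9.5] [-1.9   6.63  3.17 -1.38  1.08  0.89 -2.13 -0.07  4.83  6.31 -7.   -8.89]
```

Run:
```python
from h import *
A=np.loadtxt('st.txt')
def G(q,p):
    L1,L2,L3,h,e,e2,a1,b,f=p
    Q0=Ro.from_euler('z',q[0]);Q1=Q0*Ro.from_euler('y',q[1]);Q2=Q1*Ro.from_euler('y',q[2]);Q3=Q2*Ro.from_euler('z',q[3])
    return np.array([0,0,h])+Q0.apply([a1,e,0])+Q1.apply([0,0,L1])+Q2.apply([b,0,L2])+Q3.apply([f,e2,0])+FR(q).apply([0,0,L3])
import itertools
base=np.array([492,417,302,233,47,0,0,0,0.])
for ex in ([4,5],[4,5,6],[4,5,7],[4,5,8],[4,7],[4,6],[4,8],[4,6,7]):
    ix=[0,1,2,3]+ex
    def F(v):
        p=base.copy();p[ix]=v;return np.r_[np.concatenate([G(a[:6],p)-a[6:] for a in A]),(p[6:]/300)]
    r=least_squares(F,base[ix],x_scale=100);print(ex,r.x.round(1),np.abs(r.fun[:12]).max().round(2))
```

```text
[4, 5] [355.  461.5 290.4 371.9  36.4   9.5] 8.89
[4, 5, 6] [204.  397.3 266.2 464.   61.8 -16.2 110.1] 6.66
[4, 5, 7] [487.3 437.8 277.6 258.7  46.5   0.   40.7] 0.01
[4, 5, 8] [276.7 539.5 185.3 456.3  18.4  28.2  94.1] 3.22
[4, 7] [487.3 437.8 277.6 258.7  46.5  40.7] 0.01
[4, 6] [195.7 431.5 279.1 498.6  46.2  80.1] 8.56
[4, 8] [422.4 476.1 198.6 283.5  45.2  68. ] 6.87
[4, 6, 7] [487.3 437.8 277.6 258.7  46.5   0.   40.7] 0.01
```

Exact fit with an elbow offset of 40.7 mm. I'll update the model.

```bash
cat >> h.py <<'E'
def FK(q,p=None):
    L1,L2,L3,h,e,b=487.3,437.8,277.6,258.7,46.5,40.7
    Q0=Ro.from_euler('z',q[0]);Q1=Q0*Ro.from_euler('y',q[1]);Q2=Q1*Ro.from_euler('y',q[2]);R=FR(q)
    return np.array([0,0,h])+Q0.apply([0,e,0])+Q1.apply([0,0,L1])+Q2.apply([b,0,L2])+R.apply([0,0,L3]),R*Z90
E
cat > tr.py <<'E'
from plan import *
b=np.deg2rad(50);tc=np.array([-np.cos(b),0,np.sin(b)]);S=np.array([506.,-256.4,55]);psi=np.deg2rad(15)
Rc=cap_pose(np.pi/2,psi);p,R=rows(Rc,S+Rc@[0,0,-26.],0,14,tc,1)
s=env.state();q=s['qpos'].copy();p0=s['tcp_pos'];R0=Ro.from_rotvec(s['tool_rot']);pe=p-Rc@tc*100+U*30
print((R*R0.inv()).as_rotvec(),pe)
N=6
for k in range(1,N+1):
    w=k/N;Rk=Ro.from_rotvec([0,0,np.pi*w])*R0
    pk=p0+(pe-p0)*w+U*140*np.sin(np.pi*w)*(1 if w<1 else 0)
    qn,e=IK(pk,Rk,q);print(pk.round(),qn.round(2),(qn-q).round(2),round(e,3));q=qn
hyaw=np.arctan2(-hx[1],-hx[0])
print('place')
q,e=IK(p,R,q);print(q.round(2),e)
for w in np.linspace(0,1,7):
    p,R=rows(cap_pose((1+w)*np.pi/2,psi+(hyaw-psi)*w),S+(H-S)*w+U*(20+100*w),0,14,tc,1);qn,e=IK(p,R,q);print(round(90+w*90),qn.round(2),(qn-q).round(2),round(e,3));q=qn
p,R=rows(cap_pose(np.pi,hyaw),H+U*120,0,14,tc,1);print(IK(p,R,q))
E
python3 tr.py
python3 - <<'E'
from h import *
s=env.state();a=FK(s['qpos']);print(a[0]-s['tcp_pos'])
E
```

```text
[ 0.00766812 -0.00690168 -3.13890009] [ 577.52642096 -237.23455327  137.06579638]
[ 448. -274.  224.] [-1.05  0.41  1.82  0.87  1.33 -0.68] [ 0.06  0.05 -0.33 -0.38  0.41  0.09] 0.0
[ 474. -267.  272.] [-0.92  0.54  1.48  0.66  1.71 -0.77] [ 0.13  0.13 -0.35 -0.21  0.39 -0.09] 0.0
[ 500. -260.  287.] [-0.76  0.7   1.16  0.47  2.03 -0.98] [ 0.16  0.16 -0.31 -0.2   0.31 -0.22] 0.0
[ 526. -252.  265.] [-0.6   0.85  0.94  0.19  2.21 -1.34] [ 0.17  0.15 -0.22 -0.28  0.18 -0.36] 0.0
[ 552. -245.  210.] [-0.44  0.96  0.86 -0.16  2.18 -1.78] [ 0.16  0.11 -0.08 -0.34 -0.03 -0.43] 0.0
[ 578. -237.  137.] [-0.29  1.01  0.94 -0.44  1.95 -2.12] [ 0.15  0.05  0.08 -0.28 -0.23 -0.34] 0.0
place
[-0.34  1.01  1.21 -0.45  1.68 -2.04] 1.0324859023302936e-10
90 [-0.36  0.94  1.29 -0.47  1.66 -2.05] [-0.02 -0.06  0.08 -0.01 -0.02 -0.01] 0.0
105 [-0.35  0.79  1.47 -0.24  1.45 -1.9 ] [ 0.01 -0.15  0.17  0.22 -0.21  0.15] 0.0
120 [-0.31  0.64  1.67 -0.08  1.18 -1.74] [ 0.04 -0.16  0.2   0.17 -0.28  0.16] 0.0
135 [-0.22  0.5   1.88  0.01  0.86 -1.51] [ 0.09 -0.14  0.21  0.08 -0.32  0.22] 0.0
150 [-0.04  0.4   2.04 -0.14  0.55 -1.04] [ 0.17 -0.1   0.16 -0.14 -0.31  0.47] 0.0
165 [ 0.22  0.39  2.11 -0.79  0.47 -0.03] [ 0.27 -0.01  0.07 -0.65 -0.08  1.02] 0.0
180 [ 0.5   0.49  2.04 -1.11  0.77  0.66] [ 0.28  0.1  -0.06 -0.33  0.3   0.68] 0.0
(array([ 0.50484945,  0.49393373,  2.04459335, -1.11409793,  0.7683238 ,
        0.6568335 ]), np.float64(1.3017142919125036e-13))
[ 0.0319748   0.00831885 -0.02752106]
```

```bash
r5='rot'; python3 -m pendant '[{"offset":[6,1.6,16],"rot":[0,0,0.121],"gripper":-1},{"offset":[6,1.6,16],"rot":[0,0,0.121],"gripper":-1},{"offset":[6,1.6,16],"rot":[0,0,0.121],"gripper":-1},{"offset":[6,1.6,16],"rot":[0,0,0.121],"gripper":-1},{"offset":[6,1.6,16],"rot":[0,0,0.121],"gripper":-1}]' && python3 -m pendant '[{"offset":[6,1.6,10],"rot":[0,0,0.121],"gripper":-1},{"offset":[6,1.6,10],"rot":[0,0,0.121],"gripper":-1},{"offset":[6,1.6,10],"rot":[0,0,0.121],"gripper":-1},{"offset":[6,1.6,8],"rot":[0,0,0.121],"gripper":-1},{"offset":[6,1.6,5],"rot":[0,0,0.121],"gripper":-1}]' && python3 -m pendant '[{"offset":[6,1.6,5],"rot":[0,0,0.121],"gripper":-1},{"offset":[6,1.6,5],"rot":[0,0,0.121],"gripper":-1},{"offset":[6,1.6,0],"rot":[0,0,0.121],"gripper":-1},{"offset":[6,1.6,0],"rot":[0,0,0.121],"gripper":-1},{"offset":[6,1.6,-5],"rot":[0,0,0.121],"gripper":-1}]' && python3 -m pendant '[{"offset":[6,1.6,-5],"rot":[0,0,0.121],"gripper":-1},{"offset":[6,1.6,-8],"rot":[0,0,0.121],"gripper":-1},{"offset":[6,1.6,-10],"rot":[0,0,0.121],"gripper":-1},{"offset":[6,1.6,-10],"rot":[0,0,0.121],"gripper":-1},{"offset":[6,1.6,-12],"rot":[0,0,0.121],"gripper":-1}]'; python3 g2.py 120
```

```text
clock: 10.13
tcp_pos: [453.2, -271.8, 234.3]
tool_rot: [-2.322, -1.081, -1.085]
ft_force: [0.4, -0.0, -0.5]
finger_gap: 1.0
clock: 10.55
tcp_pos: [483.7, -264.0, 277.2]
tool_rot: [-1.791, -1.63, -0.838]
ft_force: [-0.5, -0.2, 0.1]
finger_gap: 0.999
clock: 10.97
tcp_pos: [514.0, -255.8, 281.9]
tool_rot: [-1.176, -2.009, -0.551]
ft_force: [-0.3, -0.0, -0.1]
finger_gap: 1.0
clock: 11.38
tcp_pos: [544.0, -247.7, 235.9]
tool_rot: [-0.512, -2.218, -0.241]
ft_force: [-0.1, -0.1, -0.6]
finger_gap: 1.001
120.0 [ 592.3252632  -233.26921544  119.92154858]
d [  48.4   14.4 -115.9] r [-0.001  -0.0043  0.7157] nrows 5.87 q [-0.28  1.06  0.89 -0.44  1.95 -2.11] err 0.0
```

```bash
python3 -m pendant '[{"offset":[10,3,-12],"rot":[0,0,0.12],"gripper":-1},{"offset":[10,3,-12],"rot":[0,0,0.12],"gripper":-1},{"offset":[10,3,-12],"rot":[0,0,0.12],"gripper":-1},{"offset":[10,3,-15],"rot":[0,0,0.12],"gripper":-1},{"offset":[8,2.4,-30],"rot":[0,0,0.12],"gripper":-1}]' &&  python3 -m pendant '[{"offset":[0,0,-34],"rot":[0,0,0.116],"gripper":-1},{"offset":[0,0,0],"rot":[0,0,0],"gripper":-1}]';python3 g2.py 120 0;  python3 - <<'E'
from h import *
im,d=snap('top','top8');snap('side','side8');P=cloud('top',d)
for l in ('cap_tab','cap_foot','cap_seat'):
  for r in env.landmark_of(l,'side')[:4]: print(l,r)
E
```

```text
clock: 11.8
tcp_pos: [593.2, -233.2, 156.8]
tool_rot: [0.166, -2.264, 0.079]
ft_force: [-0.1, -0.8, 0.6]
finger_gap: 1.002
clock: 11.97
tcp_pos: [589.8, -229.9, 115.2]
tool_rot: [0.303, -2.24, 0.134]
ft_force: [-0.9, 0.8, -1.0]
finger_gap: 1.001
120.0 [ 592.3252632  -233.26921544  119.92154858]
d [ 2.6 -3.3  4.7] r [-0.004  -0.0131 -0.0038] nrows 0.15 q [-0.28  1.06  0.89 -0.44  1.95 -2.11] err 0.0
0.0 [ 503.53220979 -257.06124239   42.78703542]
d [-86.2 -27.1 -72.4] r [-0.004  -0.0131 -0.0038] nrows 2.82 q [-0.34  1.01  1.21 -0.45  1.68 -2.04] err 0.0
cap_tab {'at': [247.7, 153.7], 'confidence': 0.82}
cap_tab {'at': [413.1, 197.2], 'confidence': 0.65}
cap_foot {'at': [385.6, 220.9], 'confidence': 0.8}
cap_foot {'at': [241.4, 179.0], 'confidence': 0.73}
cap_seat {'at': [399.0, 205.9], 'confidence': 0.64}
```

View pics/top8.png

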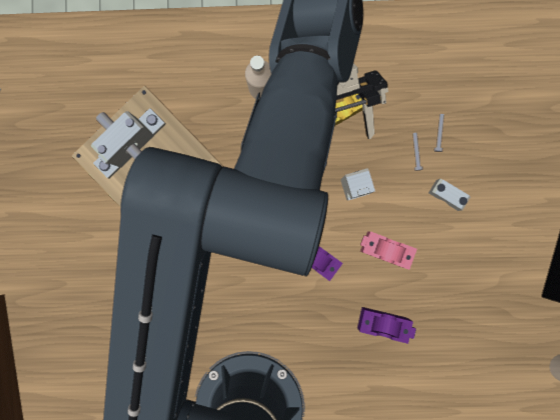

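View pics/side8.png

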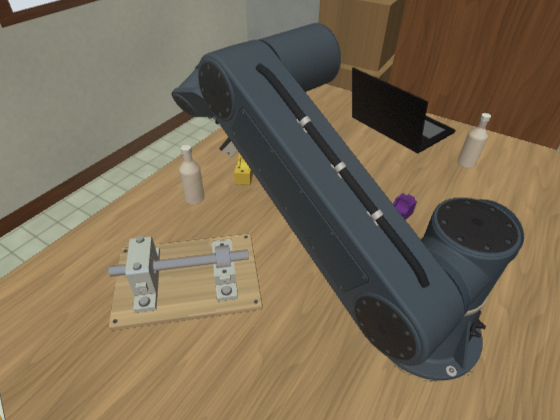

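```bash
python3 -m pendant '[{"offset":[2.6,-3.3,4.7],"rot":[-0.004,-0.013,-0.004],"gripper":-1},{"offset":[-22,-6,-19],"rot":[0,0,0],"gripper":-1},{"offset":[-22,-6,-19],"rot":[0,0,0],"gripper":-1},{"offset":[-22,-6,-19],"rot":[0,0,0],"gripper":-1},{"offset":[0,0,0],"rot":[0,0,0],"gripper":-1}]'; python3 g2.py 0;  python3 - <<'E'
from h import *
im,d=snap('top','top9')
cv2.imwrite('pics/crop9.png',cv2.resize(im[110:220,300:420,::-1],None,fx=5,fy=5))
E
```

```text
clock: 12.63
tcp_pos: [524.3, -256.0, 67.9]
tool_rot: [0.279, -2.26, 0.136]
ft_force: [0.7, 0.1, -0.5]
finger_gap: 0.997
0.0 [ 503.53220979 -257.06124239   42.78703542]
d [-20.8  -1.1 -25.1] r [0.0032 0.006  0.0141] nrows 0.79 q [-0.34  1.01  1.21 -0.45  1.68 -2.04] err 0.0
```

View pics/crop9.png

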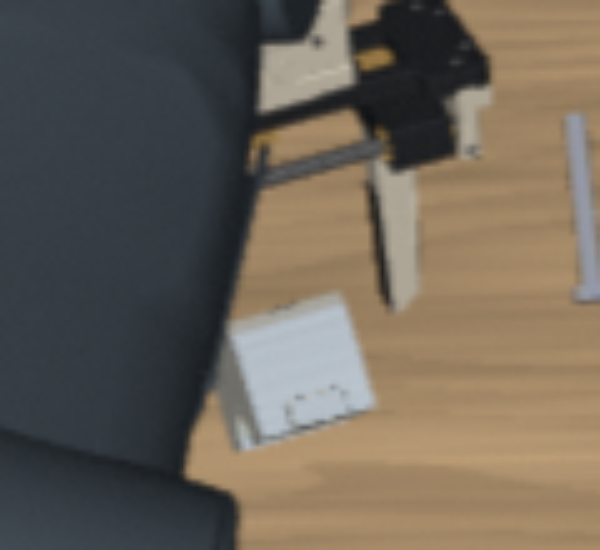

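```bash
python3 -m pendant '[{"offset":[-2,4,-1],"rot":[0.003,0.006,0.014],"gripper":-1},{"offset":[-6,-1.7,-8],"rot":[0,0,0],"gripper":-1},{"offset":[-6,-1.7,-8],"rot":[0,0,0],"gripper":-1},{"offset":[-6,-1.7,-8],"rot":[0,0,0],"gripper":-1},{"offset":[0,0,0],"rot":[0,0,0],"gripper":-1}]'; python3 g2.py 0
```

```text
clock: 13.1
tcp_pos: [506.7, -255.7, 42.8]
tool_rot: [0.301, -2.254, 0.141]
ft_force: [0.1, 0.4, 0.0]
finger_gap: 1.002
0.0 [ 503.53220979 -257.06124239   42.78703542]
d [-3.2 -1.4  0. ] r [ 0.0004  0.0015 -0.0038] nrows 0.08 q [-0.34  1.01  1.21 -0.45  1.68 -2.04] err 0.0
```

```bash
python3 -m pendant '[{"offset":[-3.2,-1.4,0],"rot":[0,0.001,-0.004],"gripper":-0.6},{"offset":[0,0,0],"rot":[0,0,0],"gripper":-0.4},{"offset":[0,0,0],"rot":[0,0,0],"gripper":-0.3},{"offset":[0,0,0],"rot":[0,0,0],"gripper":-0.2},{"offset":[0,0,0],"rot":[0,0,0],"gripper":-0.16}]' 10; python3 g2.py 0;python3 -m pendant '[{"offset":[0,0,0],"rot":[0,0,0],"gripper":-0.12},{"offset":[0,0,0],"rot":[0,0,0],"gripper":-0.08},{"offset":[0,0,0],"rot":[0,0,0],"gripper":-0.04},{"offset":[0,0,0],"rot":[0,0,0],"gripper":0.1}]' 10
```

```text
clock: 13.52
tcp_pos: [505.3, -257.1, 44.7]
tool_rot: [0.296, -2.257, 0.141]
ft_force: [0.3, -1.2, 0.7]
finger_gap: 0.691
0.0 [ 503.53220979 -257.06124239   42.78703542]
d [-1.8  0.1 -1.9] r [ 0.0016  0.0036 -0.0004] nrows 0.06 q [-0.34  1.01  1.21 -0.45  1.68 -2.04] err 0.0
clock: 13.85
tcp_pos: [505.2, -257.3, 44.6]
tool_rot: [0.296, -2.256, 0.141]
ft_force: [0.4, -1.3, 0.7]
finger_gap: 0.537
```

```bash
python3 -m pendant '[{"offset":[0,0,0],"rot":[0,0,0],"gripper":0.3},{"offset":[0,0,0],"rot":[0,0,0],"gripper":1},{"offset":[0,0,0],"rot":[0,0,0],"gripper":1},{"offset":[0,0,0],"rot":[0,0,0],"gripper":1}]' 55; python3 g2.py 0; python3 capface.py top10 109
```

```text
clock: 14.18
tcp_pos: [505.2, -257.3, 44.6]
tool_rot: [0.296, -2.257, 0.141]
ft_force: [2.2, -2.5, 1.5]
finger_gap: 0.531
0.0 [ 503.53220979 -257.06124239   42.78703542]
d [-1.7  0.2 -1.8] r [ 0.0017  0.0036 -0.0005] nrows 0.06 q [-0.34  1.01  1.21 -0.45  1.68 -2.04] err 0.0
236 529 [ 509.1 -256.3  109.5] [0.062 0.017 0.998] 0.74 ((506.9259033203125, -256.76239013671875), (50.826210021972656, 47.660743713378906), 15.03982925415039)
```

```bash
cat > s2.py <<'E'
import sys,os
from plan import *
psi=np.deg2rad(15);hyaw=np.arctan2(-hx[1],-hx[0])
if not os.path.exists('t1.npz'):
    s=env.state();np.savez('t1.npz',p=s['tcp_pos'],R=Ro.from_rotvec(s['tool_rot']).as_matrix())
f=np.load('t1.npz');p0,R0=f['p'],Ro.from_matrix(f['R'])
S=np.array([506.2,-257,55.])
Rc0=Ro.from_matrix(cap_pose(np.pi/2,psi));O0=S+Rc0.apply([0,0,-26.])
rel=Rc0.inv().apply(p0-O0);relR=Rc0.inv()*R0
def tgt(w,h,dx=0,dy=0,dyaw=0,dth=0):
    Rc=Ro.from_matrix(cap_pose((1+w)*np.pi/2+dth,psi+(hyaw-psi)*w+dyaw))
    O=O0*(1-w)+H*w; O=np.array([O[0],O[1],h])+dx*hx+dy*hy
    return O+Rc.apply(rel),Rc*relR
def cappose(): # current cap estimate
    s=env.state();R=Ro.from_rotvec(s['tool_rot'])*relR.inv();return s['tcp_pos']-R.apply(rel),R
if __name__=='__main__':
    for a in sys.argv[1:]: delta(*tgt(*map(float,a.split(','))))
E
python3 s2.py 0,90 .17,130 .33,180
```

```text
d [ 0.  0. 35.] r [ 0. -0. -0.] nrows 0.85 q [-0.34  0.96  1.21 -0.46  1.73 -2.06] err 0.0
d [-5.7 70.6 68.2] r [ 0.0452 -0.2636 -0.1831] nrows 2.66 q [-0.33  0.75  1.4  -0.23  1.56 -1.91] err 0.0
d [ -8.7 135.8 113. ] r [ 0.0432 -0.5193 -0.3495] nrows 5.14 q [-0.29  0.54  1.57 -0.07  1.38 -1.74] err 0.0
```

```bash
python3 -m pendant '[{"offset":[0,0,5],"rot":[0,0,0],"gripper":1},{"offset":[0,0,15],"rot":[0,0,0],"gripper":1},{"offset":[0,0,25],"rot":[0,0,0],"gripper":1},{"offset":[0,0,25],"rot":[0,0,0],"gripper":1},{"offset":[0,0,20],"rot":[0,0,0],"gripper":1}]'; python3 s2.py .17,145 .33,170 .5,190
```

```text
clock: 14.65
tcp_pos: [505.1, -256.9, 136.8]
tool_rot: [0.296, -2.257, 0.14]
ft_force: [0.4, 0.2, -4.8]
finger_gap: 0.531
d [-5.6 70.2 -9. ] r [ 0.0445 -0.263  -0.1828] nrows 2.65 q [-0.33  0.73  1.39 -0.23  1.58 -1.91] err 0.0
d [ -8.7 135.4  10.8] r [ 0.0426 -0.5186 -0.3493] nrows 5.14 q [-0.29  0.55  1.58 -0.07  1.36 -1.74] err 0.0
d [-10.3 202.3  26.7] r [-0.0078 -0.7939 -0.5132] nrows 7.75 q [-0.21  0.37  1.78  0.    1.08 -1.5 ] err 0.0
```

```bash
python3 -m pendant '[{"offset":[-1.1,15,5],"rot":[0.004,-0.088,-0.06],"gripper":1},{"offset":[-1.1,22,4],"rot":[0.003,-0.088,-0.058],"gripper":1},{"offset":[-1.1,24,3],"rot":[0.001,-0.088,-0.057],"gripper":1},{"offset":[-1.1,24,3],"rot":[0,-0.088,-0.057],"gripper":1},{"offset":[-1.1,24,3],"rot":[-0.002,-0.088,-0.056],"gripper":1}]' && python3 -m pendant '[{"offset":[-1.1,24,3],"rot":[-0.003,-0.088,-0.056],"gripper":1},{"offset":[-1.1,24,3],"rot":[-0.004,-0.088,-0.056],"gripper":1},{"offset":[-1.1,24,2],"rot":[-0.004,-0.088,-0.056],"gripper":1},{"offset":[-1,18,1],"rot":[-0.004,-0.088,-0.056],"gripper":1}]'; python3 s2.py .5,190 .67,200 .83,200
```

```text
clock: 15.07
tcp_pos: [499.3, -147.0, 153.5]
tool_rot: [-0.072, -2.712, 0.047]
ft_force: [1.0, -0.9, -6.0]
finger_gap: 0.535
clock: 15.4
tcp_pos: [494.6, -56.5, 162.7]
tool_rot: [-0.423, -3.033, -0.013]
ft_force: [1.0, 0.3, -5.4]
finger_gap: 0.532
d [0.2 2.  0.8] r [ 0.0017  0.0049 -0.0044] nrows 0.06 q [-0.21  0.37  1.78  0.    1.08 -1.5 ] err 0.0
d [-0.9 66.1  8.6] r [-0.0945 -0.2447 -0.1875] nrows 2.64 q [-0.03  0.24  1.95 -0.11  0.79 -1.06] err 0.0
d [ -2.8 124.    8.5] r [-0.2272 -0.4633 -0.3539] nrows 5.13 q [ 0.22  0.22  2.04 -0.55  0.66 -0.31] err 0.0
```

```bash
python3 -m pendant '[{"offset":[0,16.5,2],"rot":[-0.022,-0.061,-0.047],"gripper":1},{"offset":[0,16.5,2],"rot":[-0.023,-0.061,-0.047],"gripper":1},{"offset":[-0.3,16.5,2],"rot":[-0.024,-0.061,-0.047],"gripper":1},{"offset":[-0.3,16.5,2],"rot":[-0.025,-0.061,-0.047],"gripper":1}]' ; python3 s2.py .67,200 .83,200 1,200
```

```text
clock: 15.73
tcp_pos: [493.5, 8.6, 170.2]
tool_rot: [0.685, 2.886, -0.066]
ft_force: [0.6, -0.4, -5.5]
finger_gap: 0.533
d [0.1 1.  1.1] r [-0.     -0.0028  0.0004] nrows 0.04 q [-0.03  0.24  1.95 -0.11  0.79 -1.06] err 0.0
d [-1.7 58.8  0.9] r [-0.132  -0.2171 -0.1719] nrows 2.51 q [ 0.22  0.22  2.04 -0.55  0.66 -0.31] err 0.0
d [ -5.5 118.4   2.7] r [-0.313  -0.4197 -0.3487] nrows 5.16 q [ 0.51  0.33  2.01 -0.95  0.88  0.43] err 0.0
```

```bash
python3 -m pendant '[{"offset":[-0.3,12,0],"rot":[-0.025,-0.044,-0.034],"gripper":1},{"offset":[-0.3,12,0],"rot":[-0.026,-0.044,-0.034],"gripper":1},{"offset":[-0.3,12,0],"rot":[-0.027,-0.043,-0.034],"gripper":1},{"offset":[-0.4,12,0.4],"rot":[-0.028,-0.043,-0.035],"gripper":1},{"offset":[-0.4,11,0.4],"rot":[-0.028,-0.043,-0.035],"gripper":1}]' ; python3 s2.py  .83,200 1,200
```

```text
clock: 16.15
tcp_pos: [492.0, 67.2, 170.9]
tool_rot: [0.855, 2.585, -0.195]
ft_force: [0.3, -0.6, -6.0]
finger_gap: 0.534
d [-0.1  0.2  0.3] r [ 0.0035 -0.0007  0.    ] nrows 0.03 q [ 0.22  0.22  2.04 -0.55  0.66 -0.31] err 0.0
d [-3.9 59.7  2.1] r [-0.1748 -0.2003 -0.1827] nrows 2.64 q [ 0.51  0.33  2.01 -0.95  0.88  0.43] err 0.0
```

```bash
python3 -m pendant '[{"offset":[-0.7,12,0],"rot":[-0.034,-0.04,-0.036],"gripper":1},{"offset":[-0.7,12,0],"rot":[-0.035,-0.04,-0.036],"gripper":1},{"offset":[-0.7,12,0.5],"rot":[-0.035,-0.04,-0.037],"gripper":1},{"offset":[-0.8,12,0.5],"rot":[-0.035,-0.04,-0.037],"gripper":1},{"offset":[-0.8,11.5,1],"rot":[-0.036,-0.04,-0.037],"gripper":1}]' ; python3 -m pendant '[{"offset":[0,0,0],"rot":[0,0,0],"gripper":1},{"offset":[0,0,0],"rot":[0,0,0],"gripper":1}]';python3 s2.py  1,200 1,160
python3 - <<'E'
from h import *
im,d=snap('top','top11');im2,_=snap('side','side11')
cv2.imwrite('pics/crop11.png',np.hstack([cv2.resize(im[130:260,110:240,::-1],(400,400)),cv2.resize(im2[170:300,160:290,::-1],(400,400))]))
E
```

```text
clock: 16.57
tcp_pos: [488.6, 126.7, 173.1]
tool_rot: [0.992, 2.266, -0.364]
ft_force: [0.4, 0.4, -6.0]
finger_gap: 0.537
clock: 16.73
tcp_pos: [488.5, 126.9, 172.2]
tool_rot: [0.988, 2.273, -0.363]
ft_force: [0.3, -0.4, -4.5]
finger_gap: 0.534
d [-0.5  0.1  0.8] r [-0.0007 -0.0039 -0.0035] nrows 0.04 q [ 0.51  0.33  2.01 -0.95  0.88  0.43] err 0.0
d [ -0.5   0.1 -39.2] r [-0.0007 -0.0039 -0.0035] nrows 0.96 q [ 0.51  0.41  2.03 -1.03  0.82  0.54] err 0.0
```

View pics/crop11.png

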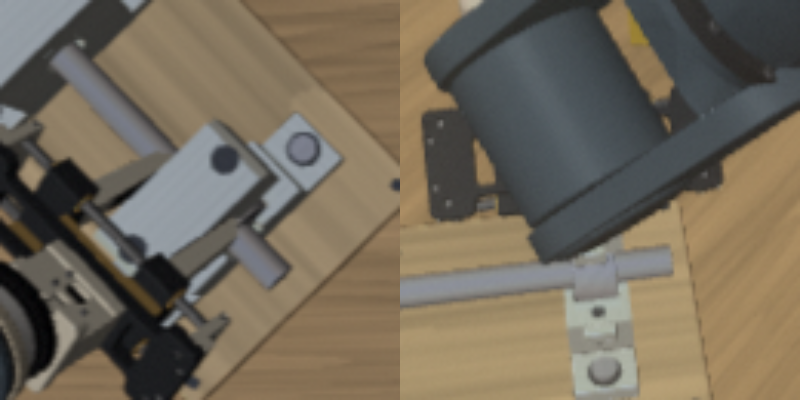

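View pics/top11.png

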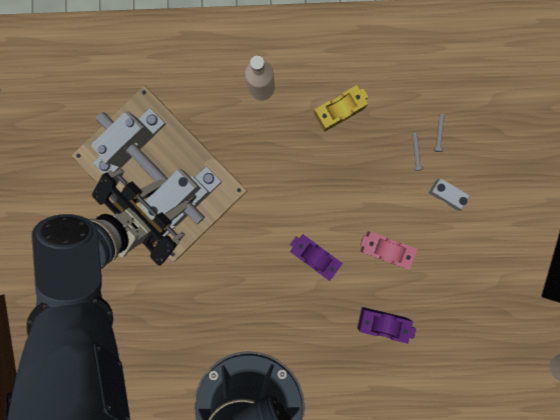

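```bash
cat > crown.py <<'E'
from face import *
from s2 import *
def run(name,shot=True):
    if shot: im,d=snap('top',name)
    else: f=np.load(f'pics/{name}.npz');im,d=f['im'],f['d']
    P=cloud('top',d);O,R=cappose();M=R.as_matrix()
    print('cap est hx,hy,z',((O-H)@hx).round(2),((O-H)@hy).round(2),O[2].round(2),'zaxis',M[:,2].round(4),'yaw err',(np.arctan2(M[1,0],M[0,0])-np.arctan2(hx[1],hx[0])).round(4))
    L=(P-O)@M
    m=(abs(L[...,0])<52)&(abs(L[...,1])<24)&(abs(L[...,2])<7)&(d>0);Q=L[m]
    b=ransac(Q,1.5);Qi=Q[b]
    A=np.c_[Qi[:,:2],np.ones(len(Qi))];co=np.linalg.lstsq(A,Qi[:,2],rcond=None)[0];print('crown plane slopes x,y, off (cap frame)',co.round(4),len(Qi))
    for nm,m2 in (('crown',(abs(L[...,2]-co[2])<3)&(abs(L[...,1])<35)&(abs(L[...,0])<62)),):
        q=L[m2&(d>0)]
        # far end edge (-x) by y strips, y edges by x strips
        for x0 in range(-45,50,10):
            k=q[abs(q[:,0]-x0)<5]
            if len(k)>8: print(x0,'y',k[:,1].min().round(1),k[:,1].max().round(1),len(k),end=' | ')
        print()
        for y0 in range(-20,21,8):
            k=q[abs(q[:,1]-y0)<4]
            if len(k)>5: print(y0,'x',k[:,0].min().round(1),k[:,0].max().round(1),len(k),end=' | ')
        print()
if __name__=='__main__': run(sys.argv[1],len(sys.argv)<3)
E
python3 crown.py top11 1
```

```text
cap est hx,hy,z -1.57 0.07 199.61 zaxis [-0.0033  0.0014 -1.    ] yaw err 0.0017
crown plane slopes x,y, off (cap frame) [-0.0107 -0.0028  1.0708] 601
-45 y -23.9 26.0 112 | -35 y -22.9 27.0 115 | -25 y -23.9 27.1 118 | -15 y -23.6 26.6 111 | -5 y -33.2 33.3 119 | 5 y -32.9 34.0 128 | 15 y -20.3 27.0 110 | 25 y -18.4 26.6 102 | 35 y -10.9 26.3 79 | 45 y -7.0 23.8 13 | 
-20 x -49.0 29.2 125 | -12 x -51.5 53.1 154 | -4 x -51.4 53.6 167 | 4 x -50.2 55.0 171 | 12 x -49.8 53.9 170 | 20 x -51.1 52.5 166 |
```

```bash
python3 s2.py 1,155;python3 -m pendant '[{"offset":[0,0,-10],"rot":[0,-0.004,-0.003],"gripper":1},{"offset":[-0.3,0.3,-15],"rot":[0,0,0],"gripper":1},{"offset":[0,0,-12],"rot":[0,0,0],"gripper":1},{"offset":[0,0,-6],"rot":[0,0,0],"gripper":1},{"offset":[0,0,0],"rot":[0,0,0],"gripper":1}]'; python3 -m pendant '[{"offset":[0,0,0],"rot":[0,0,0],"gripper":1},{"offset":[0,0,0],"rot":[0,0,0],"gripper":1}]';python3 s2.py 1,155; python3 crown.py top12;  python3 s2.py 1,155
```

```text
d [ -0.9   1.1 -44.6] r [-0.0014 -0.0033 -0.0017] nrows 1.09 q [ 0.51  0.42  2.03 -1.04  0.82  0.55] err 0.0
clock: 17.25
tcp_pos: [488.6, 125.6, 128.6]
tool_rot: [0.994, 2.267, -0.364]
ft_force: [-1.0, -1.1, -6.2]
finger_gap: 0.532
clock: 17.42
tcp_pos: [489.3, 126.5, 130.1]
tool_rot: [0.994, 2.266, -0.36]
ft_force: [-0.2, 0.4, -5.1]
finger_gap: 0.536
d [-1.3  0.4 -2.1] r [-0.0017  0.0026  0.0017] nrows 0.06 q [ 0.51  0.42  2.03 -1.04  0.82  0.55] err 0.0
cap est hx,hy,z -1.12 -0.66 157.12 zaxis [ 0.0028  0.0018 -1.    ] yaw err -0.0016
crown plane slopes x,y, off (cap frame) [-0.0085 -0.0053  1.3465] 544
-45 y -24.0 26.3 97 | -35 y -24.0 26.2 101 | -25 y -23.9 25.3 101 | -15 y -23.4 25.5 102 | -5 y -34.7 34.3 119 | 5 y -32.6 35.0 120 | 15 y -21.1 26.6 94 | 25 y -19.6 26.2 98 | 35 y -11.7 26.0 64 | 45 y -9.4 26.5 22 | 
-20 x -55.1 29.0 121 | -12 x -52.4 53.1 150 | -4 x -53.3 53.1 158 | 4 x -53.5 53.5 153 | 12 x -53.1 52.1 156 | 20 x -53.2 51.6 160 | 
d [-1.3  0.3 -2.1] r [-0.0018  0.0028  0.0016] nrows 0.06 q [ 0.51  0.42  2.03 -1.04  0.82  0.55] err 0.0
```

Run:
```python
from face import *
from s2 import *
M=cap_pose(np.pi,hyaw)
for nm in('top0','top12'):
    d=np.load(f'pics/{nm}.npz')['d'];P=cloud('top',d);O=H-190*hy+U*120;L=(P-O)@M
    m=(abs(L[...,0])<62)&(abs(L[...,1])<35)&(abs(L[...,2]-1)<4)&(d>0);q=L[m];print(nm,len(q),np.median(q[:,2]))
    for x0 in range(-45,50,10):
        k=q[abs(q[:,0]-x0)<5]
        if len(k)>8: print(x0,k[:,1].min().round(1),k[:,1].max().round(1),len(k),end=' | ')
    print()
    for y0 in range(-20,21,8):
        k=q[abs(q[:,1]-y0)<4]
        if len(k)>8: print(y0,k[:,0].min().round(1),k[:,0].max().round(1),len(k),end=' | ')
    print()
```

```text
top0 1030 0.5706203236547491
-45 -25.7 24.7 83 | -35 -25.9 24.8 84 | -25 -25.7 25.5 110 | -15 -25.9 24.6 99 | -5 -25.6 25.9 109 | 5 -26.4 26.8 106 | 15 -25.7 25.8 103 | 25 -25.4 26.2 107 | 35 -25.8 25.5 87 | 45 -25.0 25.1 74 | 
-20 -53.9 54.3 175 | -12 -53.7 54.1 170 | -4 -53.8 51.4 144 | 4 -52.1 53.2 126 | 12 -55.0 51.9 168 | 20 -53.2 53.5 164 | 
top12 1018 0.45304064608910544
-45 -25.2 25.9 76 | -35 -26.0 24.7 83 | -25 -25.3 24.0 110 | -15 -25.7 24.3 100 | -5 -24.6 25.1 106 | 5 -25.8 25.0 104 | 15 -25.1 26.8 105 | 25 -25.3 26.0 108 | 35 -25.7 26.3 87 | 45 -25.0 24.4 70 | 
-20 -53.9 52.7 173 | -12 -53.8 52.9 173 | -4 -53.6 54.5 141 | 4 -54.9 53.4 128 | 12 -53.7 53.5 151 | 20 -53.3 53.5 181 |
```

```bash
python3 -m pendant '[{"offset":[-1.1,-0.1,-4],"rot":[-0.004,-0.004,0],"gripper":1},{"offset":[-1.1,-0.1,-4],"rot":[0,0,0],"gripper":1},{"offset":[0,0,0],"rot":[0,0,0],"gripper":1},{"offset":[0,0,0],"rot":[0,0,0],"gripper":1}]';python3 s2.py 1,150; python3 crown.py top13
```

```text
clock: 17.8
tcp_pos: [486.5, 126.5, 121.0]
tool_rot: [0.991, 2.262, -0.364]
ft_force: [-0.1, -0.2, -5.8]
finger_gap: 0.532
d [1.5 0.5 2. ] r [0.0032 0.0051 0.0011] nrows 0.06 q [ 0.51  0.43  2.03 -1.05  0.81  0.57] err 0.0
cap est hx,hy,z 0.74 1.31 148.13 zaxis [ 0.0055 -0.003  -1.    ] yaw err -0.0012
crown plane slopes x,y, off (cap frame) [-0.0112  0.0137  0.708 ] 503
-45 y -23.4 25.5 100 | -35 y -24.1 25.1 102 | -25 y -23.5 25.4 97 | -15 y -24.1 25.1 100 | -5 y -34.3 34.0 111 | 5 y -34.6 34.7 114 | 15 y -21.3 25.9 93 | 25 y -20.1 26.0 85 | 35 y -12.8 25.9 69 | 45 y -9.7 22.1 19 | 
-20 x -52.1 28.5 115 | -12 x -51.8 49.7 144 | -4 x -53.2 52.1 139 | 4 x -53.2 52.8 158 | 12 x -53.0 52.9 150 | 20 x -51.5 53.3 139 |
```

```bash
python3 -m pendant '[{"offset":[0.8,-0.2,-3],"rot":[0,0,0],"gripper":1},{"offset":[0,0,-2],"rot":[0,0,0],"gripper":1},{"offset":[0,0,-2],"rot":[0,0,0],"gripper":1},{"offset":[0,0,-2],"rot":[0,0,0],"gripper":1},{"offset":[0,0,0],"rot":[0,0,0],"gripper":1}]'; python3 -m pendant '[{"offset":[0,0,-2],"rot":[0,0,0],"gripper":1},{"offset":[0,0,-2],"rot":[0,0,0],"gripper":1},{"offset":[0,0,0],"rot":[0,0,0],"gripper":1}]';python3 s2.py 1,135
```

```text
clock: 18.27
tcp_pos: [487.4, 126.2, 111.8]
tool_rot: [0.991, 2.262, -0.364]
ft_force: [-0.6, -0.1, -6.4]
finger_gap: 0.535
clock: 18.52
tcp_pos: [487.4, 126.2, 107.9]
tool_rot: [0.991, 2.261, -0.364]
ft_force: [0.1, 0.6, -5.3]
finger_gap: 0.534
d [0.6 0.8 0.1] r [0.003  0.0054 0.0014] nrows 0.05 q [ 0.51  0.46  2.04 -1.08  0.79  0.61] err 0.0
```

```bash
python3 -m pendant '[{"offset":[0,0,-2],"rot":[0,0,0],"gripper":1},{"offset":[0,0,-2],"rot":[0,0,0],"gripper":1},{"offset":[0,0,0],"rot":[0,0,0],"gripper":1}]'; python3 -m pendant '[{"offset":[0,0,-2],"rot":[0,0,0],"gripper":1},{"offset":[0,0,-2],"rot":[0,0,0],"gripper":1},{"offset":[0,0,0],"rot":[0,0,0],"gripper":1}]';python3 -m pendant '[{"offset":[0,0,-1.5],"rot":[0,0,0],"gripper":1},{"offset":[0,0,-1.5],"rot":[0,0,0],"gripper":1},{"offset":[0,0,0],"rot":[0,0,0],"gripper":1}]'; python3 crown.py top14
```

```text
clock: 18.77
tcp_pos: [487.4, 126.2, 103.9]
tool_rot: [0.991, 2.261, -0.364]
ft_force: [-1.0, -0.1, -5.5]
finger_gap: 0.533
clock: 19.02
tcp_pos: [487.4, 126.2, 99.9]
tool_rot: [0.991, 2.261, -0.364]
ft_force: [-0.4, 0.1, -5.8]
finger_gap: 0.534
clock: 19.27
tcp_pos: [487.4, 126.2, 97.0]
tool_rot: [0.991, 2.261, -0.364]
ft_force: [0.8, -1.1, -5.3]
finger_gap: 0.533
cap est hx,hy,z -0.02 0.92 124.1 zaxis [ 0.0055 -0.003  -1.    ] yaw err -0.0013
crown plane slopes x,y, off (cap frame) [ 0.0136 -0.0193  1.1687] 486
-45 y -24.1 25.8 96 | -35 y -24.2 25.9 85 | -25 y -24.3 25.7 94 | -15 y -23.3 25.8 95 | -5 y -32.4 33.4 102 | 5 y -34.3 34.7 111 | 15 y -21.0 26.5 96 | 25 y -19.5 26.0 84 | 35 y -11.7 26.3 61 | 45 y -8.8 25.9 18 | 
-20 x -51.4 28.0 93 | -12 x -51.3 52.9 134 | -4 x -53.9 52.8 137 | 4 x -52.3 49.7 139 | 12 x -53.8 53.1 150 | 20 x -53.4 51.7 141 |
```

```bash
python3 -m pendant '[{"offset":[0,0,-0.8],"rot":[0,0,0],"gripper":1},{"offset":[0,0,-0.7],"rot":[0,0,0],"gripper":1},{"offset":[0,0,0],"rot":[0,0,0],"gripper":1}]'; python3 -m pendant '[{"offset":[0,0,-0.5],"rot":[0,0,0],"gripper":1},{"offset":[0,0,-0.5],"rot":[0,0,0],"gripper":1},{"offset":[0,0,0],"rot":[0,0,0],"gripper":1}]'
```

```text
clock: 19.57
tcp_pos: [487.5, 126.3, 95.7]
tool_rot: [0.991, 2.261, -0.364]
ft_force: [-0.3, -0.2, -7.1]
finger_gap: 0.536
clock: 19.82
tcp_pos: [487.5, 126.3, 94.7]
tool_rot: [0.991, 2.261, -0.363]
ft_force: [1.0, -0.6, -4.9]
finger_gap: 0.536
```

```bash
python3 -m pendant '[{"offset":[0,0,-0.5],"rot":[0,0,0],"gripper":1},{"offset":[0,0,0],"rot":[0,0,0],"gripper":1}]'; python3 -m pendant '[{"offset":[0,0,-0.5],"rot":[0,0,0],"gripper":1},{"offset":[0,0,0],"rot":[0,0,0],"gripper":1}]'
```

```text
clock: 19.98
tcp_pos: [487.5, 126.3, 94.2]
tool_rot: [0.991, 2.261, -0.363]
ft_force: [-0.9, -0.2, -5.7]
finger_gap: 0.536
clock: 20.15
tcp_pos: [487.6, 126.2, 94.0]
tool_rot: [0.991, 2.261, -0.364]
ft_force: [-2.6, 0.0, -0.2]
finger_gap: 0.533
```

```bash
python3 -m pendant '[{"offset":[0,0,-0.5],"rot":[0,0,0],"gripper":1},{"offset":[0,0,0],"rot":[0,0,0],"gripper":1}]'; python3 -m pendant '[{"offset":[0,0,-0.4],"rot":[0,0,0],"gripper":1},{"offset":[0,0,0],"rot":[0,0,0],"gripper":1}]'; python3 crown.py top15
```

```text
clock: 20.32
tcp_pos: [487.8, 126.2, 93.9]
tool_rot: [0.991, 2.26, -0.364]
ft_force: [-3.5, -0.6, 4.3]
finger_gap: 0.533
clock: 20.48
tcp_pos: [487.8, 126.2, 93.8]
tool_rot: [0.991, 2.259, -0.364]
ft_force: [-5.6, 0.1, 9.4]
finger_gap: 0.534
cap est hx,hy,z -0.24 0.75 120.74 zaxis [ 0.0071 -0.0037 -1.    ] yaw err -0.0016
crown plane slopes x,y, off (cap frame) [-0.0138  0.0385  0.6588] 511
-45 y -24.1 25.9 91 | -35 y -24.1 26.5 96 | -25 y -23.8 26.1 100 | -15 y -24.6 26.4 97 | -5 y -34.8 35.0 107 | 5 y -33.5 34.9 115 | 15 y -21.5 26.4 89 | 25 y -18.7 26.3 89 | 35 y -13.0 25.2 61 | 45 y -9.6 26.2 24 | 
-20 x -51.0 29.2 107 | -12 x -52.2 52.0 135 | -4 x -53.5 50.1 149 | 4 x -51.7 52.3 146 | 12 x -53.4 51.0 146 | 20 x -53.1 52.8 140 |
```

```bash
python3 -m pendant '[{"offset":[0,0,0.3],"rot":[0,0,0],"gripper":1},{"offset":[0,0,0],"rot":[0,0,0],"gripper":0},{"offset":[0,0,0],"rot":[0,0,0],"gripper":-0.1},{"offset":[0,0,0],"rot":[0,0,0],"gripper":-0.15},{"offset":[0,0,0],"rot":[0,0,0],"gripper":-0.2}]' 10; python3 -m pendant '[{"offset":[0,0,0],"rot":[0,0,0],"gripper":-0.25},{"offset":[0,0,0],"rot":[0,0,0],"gripper":-0.35},{"offset":[0,0,0],"rot":[0,0,0],"gripper":-0.6},{"offset":[0,0,0],"rot":[0,0,0],"gripper":-1},{"offset":[0,0,0],"rot":[0,0,0],"gripper":-1}]';python3 -c "
from h import *
s=env.state();print(Ro.from_rotvec(s['tool_rot']).as_matrix()[:,2].round(3),s['finger_gap'])"
```

```text
clock: 20.95
tcp_pos: [487.7, 126.4, 93.1]
tool_rot: [0.991, 2.261, -0.363]
ft_force: [0.3, 0.2, -0.2]
finger_gap: 0.593
clock: 21.37
tcp_pos: [487.6, 126.3, 93.1]
tool_rot: [0.991, 2.261, -0.363]
ft_force: [-0.9, -0.1, -0.0]
finger_gap: 0.843
[ 0.442 -0.477 -0.76 ] 0.8434544571584464
```

Next I'll open fully and retract along the tool axis.

```bash
python3 -m pendant '[{"offset":[0,0,0],"rot":[0,0,0],"gripper":-1},{"offset":[0,0,0],"rot":[0,0,0],"gripper":-1},{"offset":[-4,4.3,7],"rot":[0,0,0],"gripper":-1},{"offset":[-9,9.7,15],"rot":[0,0,0],"gripper":-1},{"offset":[-13,14,23],"rot":[0,0,0],"gripper":-1}]' && python3 -m pendant '[{"offset":[-13,14,23],"rot":[0,0,0],"gripper":-1},{"offset":[-13,14,25],"rot":[0,0,0],"gripper":-1},{"offset":[-13,14,30],"rot":[0,0,0],"gripper":-1},{"offset":[-13,14,30],"rot":[0,0,0],"gripper":-1},{"offset":[-13,14,30],"rot":[0,0,0],"gripper":-1}]'
python3 - <<'E'
from face import *
from plan import *
M=cap_pose(np.pi,np.arctan2(-hx[1],-hx[0]))
im,d=snap('top','top16');im2,_=snap('side','side16');P=cloud('top',d)
for c in (0,-190):
    O=H+c*hy+U*120;L=(P-O)@M
    m=(abs(L[...,0])<62)&(abs(L[...,1])<35)&(abs(L[...,2]-.5)<4)&(d>0);q=L[m]
    k=q[(abs(q[:,0])<45)&(abs(q[:,1])<22)];co=np.linalg.lstsq(np.c_[k[:,:2],np.ones(len(k))],k[:,2],rcond=None)[0];print(c,len(q),'plane',co.round(4))
    print('y',[(k[:,1].min().round(1),k[:,1].max().round(1)) for x0 in range(-45,50,10) for k in[q[abs(q[:,0]-x0)<5]] if len(k)>8])
    print('x',[(k[:,0].min().round(1),k[:,0].max().round(1)) for y0 in range(-20,21,8) for k in[q[abs(q[:,1]-y0)<4]] if len(k)>8])
cv2.imwrite('pics/crop16.png',np.hstack([cv2.resize(im[85:235,100:250,::-1],(400,400)),cv2.resize(im2[200:330,110:270,::-1],(400,325))[:325].copy() if 0 else cv2.copyMakeBorder(cv2.resize(im2[200:330,110:270,::-1],(400,325)),0,75,0,0,0)]))
for c in('top','side'):
    for l in('cap_tab','housing_tab','water_bottle','small_cap','bolt0'):
        print(c,l,[(np.round(r['at'],1).tolist(),round(r['confidence'],2)) for r in env.landmark_of(l,c)[:2]])
E
```

```text
clock: 21.78
tcp_pos: [460.5, 153.8, 137.8]
tool_rot: [0.992, 2.263, -0.367]
ft_force: [0.1, -0.1, 0.2]
finger_gap: 0.999
clock: 22.2
tcp_pos: [395.0, 225.0, 277.9]
tool_rot: [0.991, 2.263, -0.363]
ft_force: [0.5, 0.2, -0.3]
finger_gap: 0.999
0 1123 plane [ 2.00e-04 -2.50e-03  2.74e-01]
y [(np.float64(-24.7), np.float64(26.2)), (np.float64(-24.7), np.float64(26.0)), (np.float64(-24.5), np.float64(25.4)), (np.float64(-24.4), np.float64(25.4)), (np.float64(-24.8), np.float64(25.4)), (np.float64(-24.3), np.float64(25.8)), (np.float64(-23.9), np.float64(25.5)), (np.float64(-24.3), np.float64(24.7)), (np.float64(-24.2), np.float64(24.7)), (np.float64(-24.9), np.float64(25.5))]
x [(np.float64(-55.4), np.float64(53.4)), (np.float64(-55.2), np.float64(52.0)), (np.float64(-53.7), np.float64(51.9)), (np.float64(-53.8), np.float64(52.3)), (np.float64(-54.9), np.float64(52.2)), (np.float64(-53.3), np.float64(52.7))]
-190 1017 plane [ 0.0023 -0.0014  0.125 ]
y [(np.float64(-26.1), np.float64(25.6)), (np.float64(-26.1), np.float64(25.3)), (np.float64(-25.6), np.float64(25.4)), (np.float64(-25.7), 
[... 234 characters left out ...]
np.float64(25.7))]
x [(np.float64(-52.4), np.float64(54.1)), (np.float64(-53.8), np.float64(51.3)), (np.float64(-55.1), np.float64(53.1)), (np.float64(-55.0), np.float64(51.6)), (np.float64(-55.0), np.float64(51.6)), (np.float64(-54.8), np.float64(53.6))]
top cap_tab [([408.7, 334.4], 0.96), ([362.6, 241.2], 0.94)]
top housing_tab [([164.2, 219.9], 0.57), ([182.6, 198.2], 0.45)]
top water_bottle [([260.0, 89.2], 0.93), ([196.0, 181.9], 0.39)]
top small_cap [([446.0, 194.4], 0.58)]
top bolt0 [([415.4, 152.8], 0.68), ([438.7, 131.0], 0.65)]
side cap_tab [([413.1, 199.3], 0.85), ([247.6, 152.0], 0.81)]
side housing_tab [([225.7, 279.5], 0.6)]
side water_bottle []
side small_cap []
side bolt0 []
```

View pics/crop16.png

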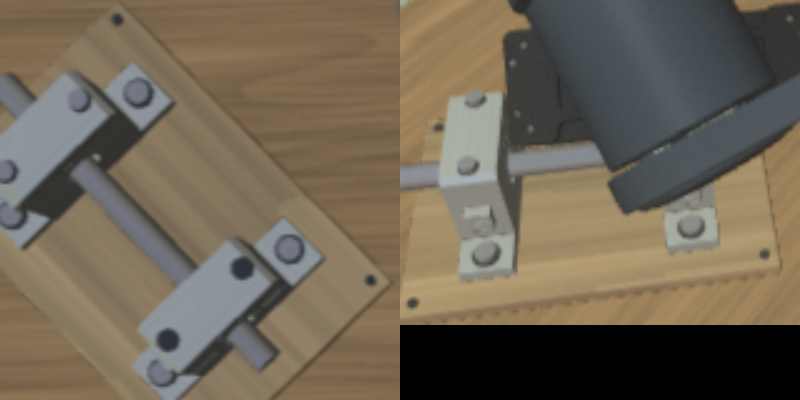

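```bash
python3 -m pendant '[{"offset":[-25,10,25],"rot":[0,0,0],"gripper":-1},{"offset":[-25,10,25],"rot":[0,0,0],"gripper":-1},{"offset":[-25,10,25],"rot":[0,0,0],"gripper":-1},{"offset":[-25,10,25],"rot":[0,0,0],"gripper":-1},{"offset":[-10,10,20],"rot":[0,0,0],"gripper":-1}]'
python3 - <<'E'
from h import *
im2,_=snap('side','side17')
cv2.imwrite('pics/crop17.png',cv2.resize(im2[200:330,100:270,::-1],None,fx=4.5,fy=4.5))
E
```

```text
clock: 23.22
tcp_pos: [284.5, 274.5, 397.8]
tool_rot: [0.991, 2.262, -0.362]
ft_force: [0.9, 0.2, -0.6]
finger_gap: 1.0
```

View pics/crop17.png

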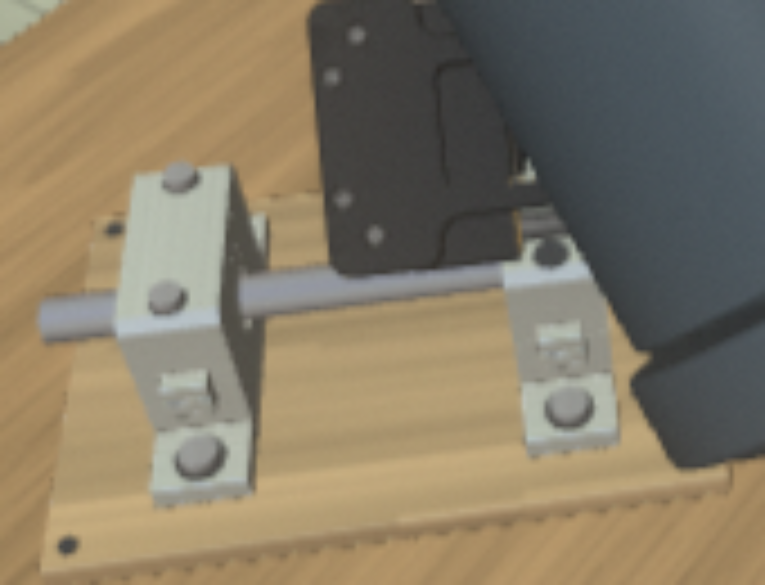

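The cap's tab sits directly over the housing's tab, at crop pixel (562,345), just as on the finished housing at (186,390). The halves look closed.

```bash
python3 -m pendant '[{"offset":[0,0,0],"rot":[0,0,0],"gripper":-1},{"offset":[0,0,0],"rot":[0,0,0],"gripper":-1}]'; python3 -c "
from plant import env
print(env.job_done())"
```

```text
clock: 23.43
tcp_pos: [286.7, 274.1, 395.4]
tool_rot: [0.991, 2.261, -0.364]
ft_force: [-0.9, 0.5, 0.7]
finger_gap: 0.996
the job is handed in; nothing more can be done
None
```

The cap is turned over, seated on the open housing and released, and the job was handed in at about 23.5 s. I gripped it tilted, stood it on its plain end, regripped it and turned it the rest of the way. I then lowered it over the bearing until I felt light contact, with about 15 N of press.

**Final camera checks:**
- **Height and level:** the crown height matches the finished housing within about 0.2 mm, and it is level to about 0.2°.
- **Position:** it is centred within about 1 mm in housing x and y.
- **Tab:** the cap's tab shows right above the housing's tab in the side picture.
- **Bystanders:** nothing but the cap was moved on purpose. The top picture showed the small cap, the bottle and the bolts where they were. The side view of them was blocked by the arm, so the networks could not confirm it there.

**Checks that disagreed:** while I held the cap, the camera put it about 1 mm along the shaft from where the arm's readings put it. The camera's tilt readings then scattered by up to about 2°. I went by the camera for position. After release these readings settled to the values above.

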